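# Set a finishing hood to its working height and start its fan

## Robot

A 7-joint arm with a two-finger parallel gripper is mounted at the origin on a cart in front of the work surface, level with it; the furniture and walls round the work are solid. World frame = base frame: x ahead of the robot, y to its left, z up, the work surface at z = 0. Lengths are in m, angles in rad, forces in N, time in s.
With the tool pointing down it reaches from about 0.425 to 0.925 m from the base axis. Payload 6.8 kg.
Tool frame: the origin (TCP) lies at the very end of the fingers, on their centre line; the grasp point (between the pads) lies 19 mm behind it; y points along the fingers, z is the direction in which the jaws open and shut, and the axes are right-handed (so a half turn about y gives the same grasp; the last joint's range is limited). The gripper opens to 85 mm and grips with 20 to 120 N. Pads are 22 mm wide; open, the fingers measure 114 mm over their backs; the gripper's body (76 mm by 85 mm) begins 54 mm behind the grasp point. The pads swing forward as they close: fully open they stand 13 mm farther back than shut.
Start: joints at [1.055, 0.477, 0.022, 1.555, -0.011, 1.109, -0.083], TCP at [0.268, -0.62, 0.231] pointing down, gripper open.
Joint ranges: [-2.96, 2.96], [-0.34, 2.1], [-1.41, 1.46], [0.24, 2.44], [-1.37, 4.51], [0.17, 1.92], [-2.96, 2.96]. Speed limits (rad/s): [2.39, 2.39, 3.14, 3.14, 3.14, 3.14, 3.14].

## Interface

Orientations are given as a rotation vector (axis times angle).
In Python, from bench import r gives the robot as it stands.
- The arm moves only by the tool drive_tool, never from a script. Its argument "series" is a list of rows, each a list of 7 numbers: the shift along the tool's x, y, z in mm, then the turn, a rotation vector about the tool's x, y, z in degrees, then the finger opening in mm, from 0 to 85.4. In form: [[tx, ty, tz, wx, wy, wz, grip], ...]. A call has 1 to 5 rows; each row is the pose to reach, as a shift and turn from the pose measured when the call began, along the tool's axes at that moment; what a row does not reach only later rows make up. A row lasts 1/10 s, in which the tool goes at most 50 mm and 8.59 degrees, less where a joint would pass 70% of its speed; a pose out of reach is approached as far as the arm can. A call with a gripper value outside its range is refused whole. The fingers move at their own pace and stop on an object; "squeeze" is the grip in N (left out, the last holds). Time passes only in rows, so rows that repeat a pose let the fingers close. It gives the time, the measured TCP pose, the force and the opening at its end, in the units of the state.
- r.get_obs(): the state, without advancing time (a new reading comes with each control period).
- r.grab_frame(name): name is "side" or "top" or "wrist"; returns a dict with "frame" (420x560x3 uint8, blue, green, red), "intrinsics" (3x3 intrinsics, pixels), "rvec" (rotation vector, rad) and "tvec" (3), from world to camera coordinates, as OpenCV has them. Camera axes: x right, y down, z forward; pixel columns grow to the right and rows downward; lengths in m; the calibration is good to about 2 mm. A picture is of the moment at which its call begins. There is no depth.
- r.hand_in(): hands the job in, once; it reports no verdict.
The state is a dict: "clock": time; "joints": joint angles; "qvel": joint speeds; "tau": joint torques, N m; "tcp_pos": TCP position; "orientation": TCP orientation; "contact_force": force on the tool from outside, world axes, zero at the start; "moment": the same for the moment, N m; "grip_width": finger opening in m.
Only numpy, scipy, OpenCV 4.12 (cv2) and the standard library are available. Lean on these libraries where they do the work, as an engineer would, in place of code of your own. Each camera call takes 0.05 s, during which the arm holds its last target.

## Task

Get the small finishing hood on the bench ready for work: with your fingertips beneath the lip of its counterweighted sash, push the sash up until the front edge of the lip is level with the red marker on the right-hand post, and press the green half of the rocker switch on the hood's left so that the fan is on. Only push and press, do not pinch the lip or pick anything up; leave the red marker as it is set and the other things where they stand, and finish with the sash resting at the marker and the hand clear.

Things in the scene. Friction and masses are not known exactly. Their poses are not given: they have to be found in the camera images.
- hood: Finishing hood, fixed: grey fan box 360 mm wide, 78 mm high, its front face at x = -5 mm; above it a glazed chamber between two aluminium posts (y = +-150 to +-180 mm, front faces at x = -11 mm), 440 mm high, pulleys to 470 mm. Origin on the bench under the middle of the front; x points into the hood, away from the worker, y to the hood's left (as the worker sees it), z up.
- sash (a joint): Height of the clear sash in metres above its closed position: 0 closed (as at the start), 0.16 fully up. It runs straight up the hood's z axis, is balanced by two steel weights on cords, needs about 3 to 5 N to move either way, and stays where it is left.
- lip_edge (a point): Middle of the rounded front edge (12 mm thick) of the sash's lip, a level ledge reaching 135 mm to each side of this point along the hood's y axis; moves with the sash. It lies 35 mm in front of the hood's origin and, with the sash closed, 91 mm above the bench. The lip's underside is 6 mm lower, its top, a black rubber strip, 8 mm higher; this point is 30 mm in front of the fan box.
- marker (a joint): Setting of the red height marker in metres, on the same scale as sash: the lip is level with the marker when both values are equal. Somewhere from 0.08 to 0.14, set anew each time.
- marker_tip (a point): Tip of the red pointer on the right-hand post, 135 mm to the right of the hood's middle and 16 mm in front of its origin, pointing at the right end of the lip's path; its height is the height which the lip's front edge (lip_edge) must reach.
- rocker (a joint): Rocker switch, rad: 0 off (as at the start, green half standing up), 0.32 on (green half pressed down). It stays where it is left; about 3 to 4 N on the green half turn it.
- green_half (a point): Middle of the face of the rocker's green half (31 mm along the hood's x, 36 mm wide, the half farther from the worker), on a wing left of the left post, about 80 mm above the bench. The wing stands out 103 mm from the hood's origin, 52 mm high. When off the face slopes up 0.46 rad away from the worker; pressed from above it sinks about 6 mm. Pivot 18 mm nearer to the worker, along the hood's y axis.
- wax_tin: Red tin, 69 mm diameter, 36 mm high, standing loose in front of the hood, on the left between lip and switch wing; origin at the centre of its underside. To be left alone.
- glue_bottle: White glue bottle with a red cone cap, 47 mm diameter, 148 mm high, standing loose in front of the hood on the far left; origin at the centre of its underside. To be left alone.
- sanding_block: Sanding block, 64 x 115 x 36 mm, lying loose to the left of the hood; origin at the centre of its underside. To be left alone.

How it is judged:
On the way:
1. the fingers push the sash up from beneath its lip ((contact force between the fingers and sash_c0 above 0.5 N or contact force between the fingers and sash_c1 above 0.5 N) and value of joint sash above 0.03 m), for 0.1 s.
At the end, for the whole second after the job is handed in: The lip's front edge is level with the tip of the red marker to within 8 mm, the sash is at rest there, the rocker's green half is pressed down (0.26 rad or more of 0.32), and tin, glue bottle and sanding block stand within 30 mm of where they stood (z of lip_edge in the frame of marker_tip between -0.008 and 0.008 m and velocity of joint sash between -0.01 and 0.01 m/s and value of joint rocker above 0.26 rad and distance of each of wax_tin, glue_bottle, sanding_block from where it was at the start of the episode below 0.03 m); the robot touches nothing.
It fails at once if the lip is pinched: fingers press its underside and its top at once ((contact force between the fingers and sash_c0 above 1 N or contact force between the fingers and sash_c1 above 1 N) and contact force between the fingers and sash_c2 above 1 N).
It fails at once if the red marker is shifted by more than 6 mm (distance of marker_tip from where it was at the start of the episode above 0.006 m).
It fails at once if the tin, glue bottle or sanding block is moved, lifted or tipped over (distance of any of wax_tin, glue_bottle, sanding_block from where it was at the start of the episode above 0.03 m or angle between any of wax_tin, glue_bottle, sanding_block's own z axis and vertical above 0.4 rad).
It also fails if it takes over 56 s, if anything falls off the work surface, if the arm or the gripper's body presses on something with over 40 N, if the wrist force passes 120 N, or if a joint passes its speed limit or range.

## Working session

There is one attempt and no reset: what is moved stays moved. The work goes in short steps, Python scripts to look and compute and a tool call to move; the robot and the scene stay as the last step left them, time stands still between calls to the robot, and variables do not carry over. Pictures are saved under pics/ and viewed, and the job is handed in when it is done.

Besides the shell and the picture viewer there is one more tool, called after ">>>" as name([rows], argument=value, ...), one row to a line, values as JSON. drive_tool: Moves the arm, as the interface text tells. Its arguments: {"type":"object","properties":{"series":{"type":"array","items":{"type":"array","items":{"type":"number"}}},"squeeze":{"type":"number"}},"required":["series"]}

```bash
ls; mkdir -p pics; python3 - <<'E'
from bench import r
import cv2
print(r.get_obs())
for n in ("side","top","wrist"):
    f=r.grab_frame(n); cv2.imwrite(f"pics/{n}0.png",f["frame"]); print(n,f["intrinsics"].tolist(),f["rvec"],f["tvec"])
E
```

```text
pics
{'clock': 0.0, 'joints': array([ 1.05491353,  0.47778425,  0.02231963,  1.55645808, -0.01149289,
        1.10932598, -0.08312103]), 'qvel': array([-0.00016811, -0.00150294, -0.00092194,  0.00100982,  0.00027289,
       -0.0015578 ,  0.00198552]), 'tau': array([-8.81969172e-04, -5.96465063e+01,  1.60777062e+00, -2.81202793e+01,
        1.25588482e-02,  9.24082560e-03,  3.53737016e-05]), 'tcp_pos': array([ 0.26744325, -0.61909887,  0.23033318]), 'orientation': array([-0.4134909 ,  1.99902957, -1.99540455]), 'contact_force': array([-0.81507424, -0.01428247, -0.54658096]), 'moment': array([-0.00854111, -0.01638854,  0.005486  ]), 'grip_width': 0.085313044427353}
side [[422.07960145461203, 0.0, 279.48213093812234], [0.0, 422.07960145461203, 216.2522799314538], [0.0, 0.0, 1.0]] [ 0.68449028 -2.50290414  1.26187667] [0.39245273 0.30126396 0.79389354]
top [[423.2350927107858, 0.0, 277.93231889873357], [0.0, 423.2350927107858, 211.54618007167429], [0.0, 0.0, 1.0]] [ 2.14929554 -2.14503325  0.159582  ] [-0.16320616  0.5242278   1.050604  ]
wrist [[372.3911311328948, 0.0, 278.0640508756778], [0.0, 372.3911311328948, 212.28169021232333], [0.0, 0.0, 1.0]] [-2.41188343  1.58497129  0.23904563] [-0.67445956 -0.038465    0.37983879]
```

View pics/side0.png

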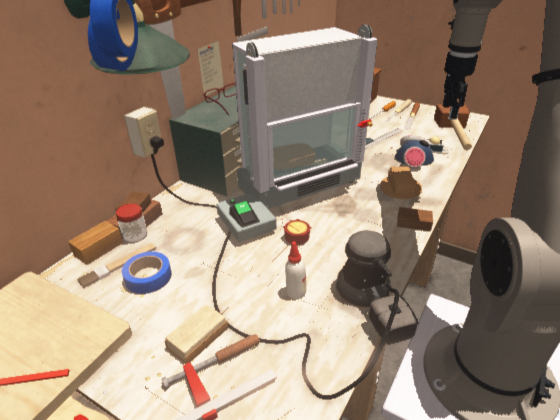

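View pics/top0.png

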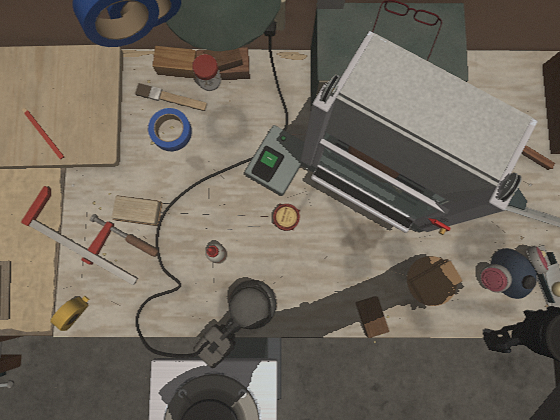

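View pics/wrist0.png

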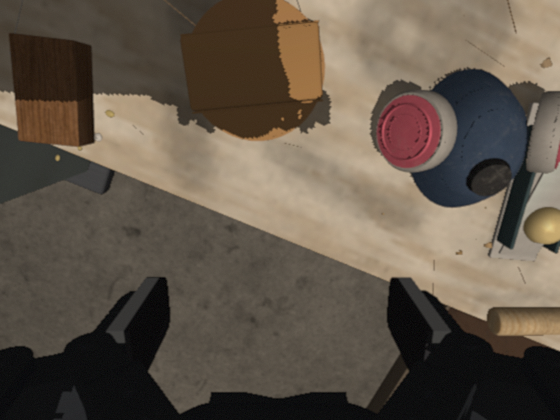

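Side view: hood with lip running (275,190)→(362,165), red pointer (366,123), rocker (240,210), tin (297,231), bottle (296,270). Top view: rocker (268,160), lip front edge (305,172)→(410,228), pointer tip about (432,222). I'll zoom in on both.

```bash
python3 - <<'E'
import cv2
s=cv2.imread("pics/side0.png"); t=cv2.imread("pics/top0.png")
cv2.imwrite("pics/sz.png",cv2.resize(s[90:260,200:400],None,fx=4,fy=3.5,interpolation=cv2.INTER_CUBIC))
cv2.imwrite("pics/sz.png",cv2.resize(s[100:250,210:400],None,fx=4,fy=4,interpolation=cv2.INTER_CUBIC))
cv2.imwrite("pics/tz.png",cv2.resize(t[110:250,240:460],None,fx=3.6,fy=3.6,interpolation=cv2.INTER_CUBIC))
E
```

```text
(no output)
```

View pics/sz.png

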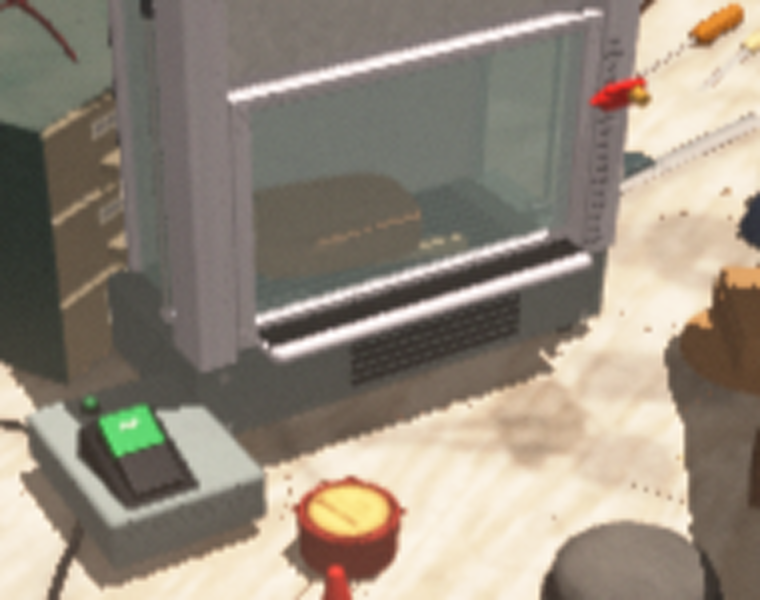

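View pics/tz.png

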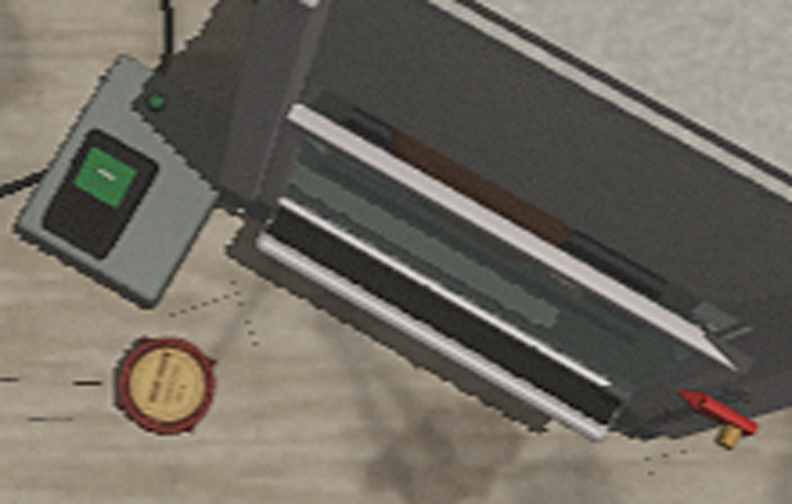

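```bash
cat > h.py <<'E'
import numpy as np, cv2
from scipy.spatial.transform import Rotation as R
C={}
def cams(r,names=("side","top","wrist")):
    return {n:r.grab_frame(n) for n in names}
def ray(f,uv):
    M=cv2.Rodrigues(np.array(f["rvec"],float))[0]; t=np.array(f["tvec"],float).ravel()
    d=M.T@np.linalg.solve(f["intrinsics"],[uv[0],uv[1],1.]); return -M.T@t,d/np.linalg.norm(d)
def onz(f,uv,z):
    o,d=ray(f,uv); return o+d*(z-o[2])/d[2]
def tri(obs):
    A=np.zeros((3,3));b=np.zeros(3);rs=[ray(f,uv) for f,uv in obs]
    for o,d in rs:
        P=np.eye(3)-np.outer(d,d);A+=P;b+=P@o
    X=np.linalg.solve(A,b)
    return X,[round(1000*np.linalg.norm((np.eye(3)-np.outer(d,d))@(X-o)),1) for o,d in rs]
def proj(f,X): return cv2.projectPoints(np.array(X,float).reshape(-1,1,3),f["rvec"],f["tvec"],f["intrinsics"],None)[0].reshape(-1,2)
E
python3 - <<'E'
from h import *
from bench import r
import pickle
c=cams(r); pickle.dump(c,open("c0.pkl","wb"))
s,t=c["side"],c["top"]
np.set_printoptions(precision=4,suppress=True)
def T(p):return (240+p[0]/3.6-.4,110+p[1]/3.6-.4)
def S(p):return (210+p[0]/4-.4,100+p[1]/4-.4)
print("tip",tri([(s,S((592,101))),(t,T((680,392)))]))
L,R_=[onz(t,T(p),.091) for p in((262,240),(602,436))]
print(L,R_,np.linalg.norm(L-R_))
Ls,Rs=[onz(s,S(p),.091) for p in((276,352),(590,262))]
print(Ls,Rs,np.linalg.norm(Ls-Rs))
# green
for n,f in(("s",s),("t",t)):
    hsv=cv2.cvtColor(f["frame"],cv2.COLOR_BGR2HSV)
    m=cv2.inRange(hsv,(45,90,60),(85,255,255))
    k,l,st,ce=cv2.connectedComponentsWithStats(m)
    for i in range(1,k):
        if st[i,4]>30: print(n,ce[i],st[i],onz(f,ce[i],.08))
    m=cv2.inRange(hsv,(0,130,60),(9,255,255))
    k,l,st,ce=cv2.connectedComponentsWithStats(m)
    for i in range(1,k):
        if st[i,4]>15: print(n,"red",ce[i],st[i],onz(f,ce[i],.036))
E
```

```text
tip (array([ 0.4853, -0.4862,  0.2117]), [np.float64(0.6), np.float64(0.6)])
[ 0.6054 -0.2472  0.091 ] [ 0.4704 -0.4758  0.091 ] 0.2654557944475278
[ 0.6096 -0.2496  0.091 ] [ 0.4701 -0.4735  0.091 ] 0.263754396304375
s [242.1206 207.156 ] [234 201  17  13 141] [ 0.6527 -0.1343  0.08  ]
s red [156.5122   4.    ] [152   0  12  11  41] [ 3.1857 -2.4016  0.036 ]
s red [224.6818  86.8182] [218  83  16   9  22] [ 1.3369 -0.9581  0.036 ]
s red [363.5738 123.0984] [358 119  13   9  61] [ 0.6098 -0.8865  0.036 ]
s red [128.4232 211.869 ] [116 203  26  19 397] [ 0.9556 -0.0069  0.036 ]
s red [295.7512 242.6033] [284 221  26  43 426] [ 0.4842 -0.1238  0.036 ]
s red [195.1122 384.0281] [183 361  26  44 499] [0.4475 0.3078 0.036 ]
s red [ 33.9853 376.7128] [  0 369  69  17 477] [0.7106 0.4457 0.036 ]
s red [209.8829 414.9459] [202 409  15  11 111] [0.389  0.3391 0.036 ]
s red [ 80.0847 417.2373] [ 74 414  14   6  59] [0.5738 0.4528 0.036 ]
t [268.8232 158.8415] [261 151  17  17 164] [ 0.6526 -0.1389  0.08  ]
t red [204.7711  66.0691] [192  54  26  26 463] [0.9236 0.0371 0.036 ]
t red [ 43.7745 134.4509] [ 25 111  39  48 275] [0.7297 0.4576 0.036 ]
t red [ 35.6676 206.1538] [ 22 186  27  40 364] [0.5376 0.4628 0.036 ]
t red [285.7071 216.5714] [273 204  26  26 140] [ 0.5119 -0.1822  0.036 ]
t red [438.8916 223.4096] [429 218  21  13  83] [ 0.495  -0.5761  0.036 ]
t red [ 99.875  238.6107] [ 88 222  25  32 280] [0.4541 0.2921 0.036 ]
t red [212.475 251.25 ] [207 245  11  12  80] [0.4225 0.0041 0.036 ]
t red [ 86.2414 260.8621] [ 82 258  10   6  29] [0.3976 0.323  0.036 ]
```

```bash
cat >> h.py <<'E'
np.set_printoptions(precision=4,suppress=True)
xh=np.array([.855,-.518,0]);xh/=np.linalg.norm(xh);yh=np.array([-xh[1],xh[0],0]);O=np.array([.569,-.380,0])
def H(p): p=np.array(p); return np.array([xh@(p-O),yh@(p-O),p[2]])
def W(h): return O+h[0]*xh+h[1]*yh+np.array([0,0,h[2]])
def cmd(o,pos=None,rot=None):
    "tool-frame shift mm / turn deg to reach world pos, rot matrix"
    R0=R.from_rotvec(o["orientation"])
    sh=R0.inv().apply((np.array(pos)-o["tcp_pos"])*1000) if pos is not None else np.zeros(3)
    w=(R0.inv()*R.from_matrix(rot)).as_rotvec(degrees=True) if rot is not None else np.zeros(3)
    return np.round(np.r_[sh,w],1)
E
python3 - <<'E'
from h import *
import pickle
from bench import r
c=pickle.load(open("c0.pkl","rb"));s,t=c["side"],c["top"]
print("tipH",H([.4853,-.4862,.2117]))
print("green tri",tri([(s,(242.1,207.2)),(t,(268.8,158.8))]))
print("greenH",H(tri([(s,(242.1,207.2)),(t,(268.8,158.8))])[0]))
print("tin",onz(t,(285.7,216.6),.036), H(onz(t,(285.7,216.6),.036)))
print("bottle",tri([(s,(294.5,243)),(t,(216,245))]))
print("sander",tri([(s,(368,243)),(t,(250,298))]))
print("block dark",onz(t,(373,315),.03),"wood",onz(t,(435,282),.06))
o=r.get_obs();print(R.from_rotvec(o["orientation"]).as_matrix(), o["clock"])
print(cmd(o,[.40,-.30,.25]))
E
```

```text
tipH [-0.0166 -0.1342  0.2117]
green tri (array([ 0.6547, -0.1383,  0.0765]), [np.float64(1.0), np.float64(1.0)])
greenH [-0.052   0.2512  0.0765]
tin [ 0.5118 -0.1822  0.036 ] [-0.1514  0.1395  0.036 ]
bottle (array([ 0.4308, -0.0189,  0.1332]), [np.float64(1.3), np.float64(1.3)])
sander (array([ 0.3028, -0.101 ,  0.1281]), [np.float64(8.8), np.float64(8.8)])
block dark [ 0.2644 -0.4008  0.03  ] wood [ 0.3468 -0.5495  0.06  ]
[[-0.918  -0.0003  0.3966]
 [-0.3966  0.0005 -0.918 ]
 [ 0.     -1.     -0.0006]] 0.3
[-248.2  -18.9 -240.8    0.     0.     0. ]
```

>>> drive_tool([
  [-50, -20, -50, 0, 0, 0, 0],
  [-100, -20, -100, 0, 0, 0, 0],
  [-150, -20, -145, 0, 0, 0, 0],
  [-200, -20, -195, 0, 0, 0, 0],
  [-248, -20, -241, 0, 0, 0, 0],
], squeeze=20)

```text
clock: 0.8
tcp_pos: [0.3625, -0.3884, 0.2507]
orientation: [-0.413, 1.997, -1.997]
contact_force: [0.5, -0.7, -0.1]
grip_width: 0.0125
```

```bash
python3 - <<'E'
from h import *
from bench import r
o=r.get_obs();print(o)
print(cmd(o,[.52,-.15,.25]),cmd(o,[.652,-.14,.14]),cmd(o,[.40,-.30,.25]))
E
```

```text
{'clock': 0.8, 'joints': array([ 0.768 ,  0.2249, -0.0767,  1.872 ,  0.0196,  1.0453, -0.4797]), 'qvel': array([-0.6212, -0.3624, -0.2923,  0.4656,  0.0518, -0.108 , -0.9218]), 'tau': array([  5.6159, -41.3632,   2.0049, -27.1946,   0.0764,   0.3541,
         1.2862]), 'tcp_pos': array([ 0.3625, -0.3884,  0.2507]), 'orientation': array([-0.4125,  1.997 , -1.9971]), 'contact_force': array([ 0.5274, -0.7276, -0.0856]), 'moment': array([ 0.0263, -0.0475, -0.0443]), 'grip_width': 0.012463568144238737}
[-239.1    0.7 -156.5    0.     0.     0. ] [-364.2  110.8 -113.3    0.     0.     0. ] [-69.5   0.7 -66.3   0.    0.    0. ]
```

>>> drive_tool([
  [-50, 0, -33, 0, 0, 0, 0],
  [-95, 0, -62, 0, 0, 0, 0],
  [-143, 0, -94, 0, 0, 0, 0],
  [-190, 0, -125, 0, 0, 0, 0],
  [-239, 0, -157, 0, 0, 0, 0],
])

```text
clock: 1.3
tcp_pos: [0.4997, -0.1794, 0.2511]
orientation: [-0.412, 1.996, -1.998]
contact_force: [2.3, -0.4, 0.1]
grip_width: -0.0001
```

>>> drive_tool([
  [0, 0, 0, 0, 0, 0, 0],
])

```text
clock: 1.4
tcp_pos: [0.5034, -0.1717, 0.2515]
orientation: [-0.418, 1.991, -1.987]
contact_force: [0.3, -0.2, -0.2]
grip_width: -0.0
```

```bash
python3 - <<'E'
from h import *
from bench import r
o=r.get_obs();print(o["joints"],o["tcp_pos"],o["clock"])
print(cmd(o,[.62,-.12,.20]),cmd(o,[.656,-.139,.12]))
E
```

```text
[ 0.4205  0.234  -0.2427  1.8621  0.0605  1.0499 -0.9981] [ 0.5034 -0.1717  0.2515] 1.4
[-127.3   52.     0.2    0.     0.     0. ] [-152.2  132.1   32.2    0.     0.     0. ]
```

>>> drive_tool([
  [-45, 15, 0, 0, 0, 0, 0],
  [-90, 35, 0, 0, 0, 0, 0],
  [-127, 52, 5, 0, 0, 0, 0],
  [-150, 90, 25, 0, 0, 0, 0],
  [-152, 120, 32, 0, 0, 0, 0],
])

```text
clock: 1.9
tcp_pos: [0.6585, -0.1383, 0.1302]
orientation: [-0.418, 1.989, -1.985]
contact_force: [-1.3, -0.8, 0.1]
grip_width: 0.0001
```

>>> drive_tool([
  [0, 0, 0, 0, 0, 0, 0],
  [0, 0, 0, 0, 0, 0, 0],
])

```text
clock: 2.1
tcp_pos: [0.658, -0.1386, 0.1299]
orientation: [-0.419, 1.991, -1.986]
contact_force: [0.3, -0.0, 0.5]
grip_width: 0.0001
```

```bash
python3 - <<'E'
from h import *
from bench import r
o=r.get_obs();print(o["joints"],o["tcp_pos"],H(o["tcp_pos"]),o["clock"],o["contact_force"])
print(cmd(o,[.656,-.139,.11]),cmd(o,[.656,-.139,.08]))
c=cams(r,("side","top"))
a=cv2.resize(c["side"]["frame"][120:260,190:330],(560,560),interpolation=cv2.INTER_CUBIC)
cv2.imwrite("pics/s1.png",a)
E
```

```text
[ 0.2801  0.5823 -0.2327  1.6377  0.1535  0.9363 -1.1573] [ 0.658  -0.1386  0.1299] [-0.0489  0.2526  0.1299] 2.1 [ 0.2912 -0.0297  0.4894]
[ 2.1 19.9 -0.4  0.   0.   0. ] [ 2.3 49.9 -0.4  0.   0.   0. ]
```

View pics/s1.png

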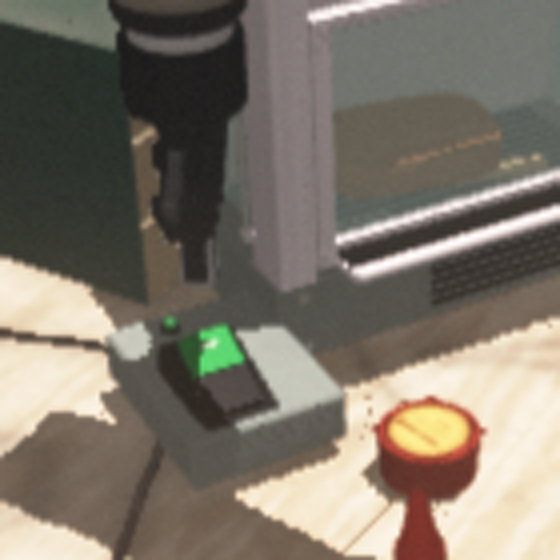

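The closed fingertips, at (197,280) in the zoom, hang above the green half at (212,348). Pressing down now in small steps.

>>> drive_tool([
  [2, 15, 0, 0, 0, 0, 0],
  [2, 28, 0, 0, 0, 0, 0],
  [2, 36, 0, 0, 0, 0, 0],
  [2, 42, 0, 0, 0, 0, 0],
  [2, 46, 0, 0, 0, 0, 0],
])

```text
clock: 2.7
tcp_pos: [0.6573, -0.139, 0.0854]
orientation: [-0.416, 1.988, -1.985]
contact_force: [-0.7, 0.4, 1.7]
grip_width: 0.0001
```

>>> drive_tool([
  [0, 4, 0, 0, 0, 0, 0],
  [0, 4, 0, 0, 0, 0, 0],
])

```text
clock: 2.9
tcp_pos: [0.6581, -0.1394, 0.0816]
orientation: [-0.415, 1.987, -1.986]
contact_force: [0.4, 0.5, 0.3]
grip_width: -0.0003
```

>>> drive_tool([
  [0, 3, 0, 0, 0, 0, 0],
  [0, 3, 0, 0, 0, 0, 0],
])

```text
clock: 3.1
tcp_pos: [0.6585, -0.1394, 0.0787]
orientation: [-0.414, 1.987, -1.986]
contact_force: [0.7, -0.9, 1.7]
grip_width: -0.0003
```

>>> drive_tool([
  [0, 3, 0, 0, 0, 0, 0],
  [0, 3, 0, 0, 0, 0, 0],
])

```text
clock: 3.3
tcp_pos: [0.6591, -0.1396, 0.0761]
orientation: [-0.412, 1.986, -1.986]
contact_force: [1.6, -0.8, 4.6]
grip_width: -0.0
```

>>> drive_tool([
  [0, 3, 0, 0, 0, 0, 0],
  [0, 3, 0, 0, 0, 0, 0],
])

```text
clock: 3.5
tcp_pos: [0.6594, -0.1398, 0.0755]
orientation: [-0.412, 1.985, -1.986]
contact_force: [-4.7, -0.3, 18.4]
grip_width: -0.0003
```

Force rose to 18 N at a hard stop, so the rocker should be fully down. Lifting and checking.

>>> drive_tool([
  [0, -20, 0, 0, 0, 0, 0],
  [5, -60, 0, 0, 0, 0, 0],
  [50, -100, 0, 0, 0, 0, 0],
  [100, -110, 0, 0, 0, 0, 0],
  [150, -120, 0, 0, 0, 0, 0],
])

```text
clock: 4.0
tcp_pos: [0.5298, -0.1965, 0.1925]
orientation: [-0.412, 1.984, -1.986]
contact_force: [0.5, -0.7, 0.5]
grip_width: -0.0002
```

```bash
python3 - <<'E'
from h import *
from bench import r
o=r.get_obs();print(o["joints"],o["tcp_pos"],H(o["tcp_pos"]),o["clock"],o["contact_force"])
c=cams(r,("side","top"))
a=cv2.resize(c["side"]["frame"][120:260,190:330],(560,560),interpolation=cv2.INTER_CUBIC)
cv2.imwrite("pics/s2.png",a)
cv2.imwrite("pics/t2.png",c["top"]["frame"])
E
```

```text
[ 0.4495  0.3467 -0.2503  1.8564  0.0994  0.94   -0.9944] [ 0.5298 -0.1965  0.1925] [-0.1286  0.1366  0.1925] 4.0 [ 0.5464 -0.6504  0.4852]
```

View pics/s2.png

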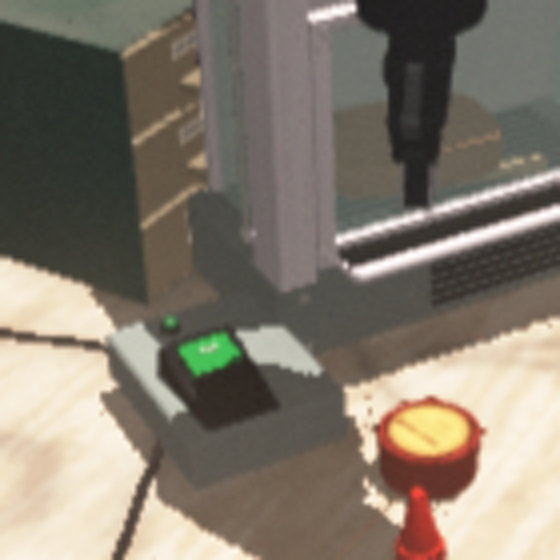

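View pics/t2.png

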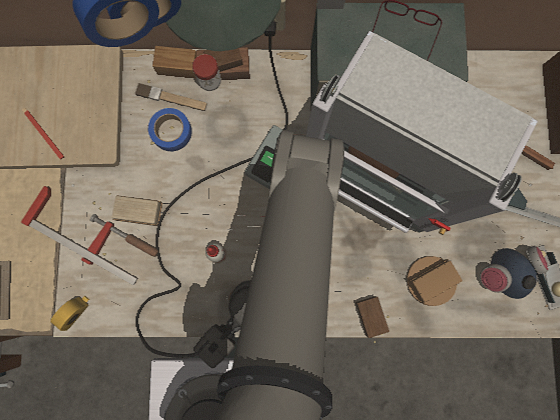

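The rocker now lies flatter, with its green top edge at y=332 where it was 325, so it looks pressed; I'll recheck at the end. For the low, tilted reach under the lip I'll fit the arm kinematics to the logged states, so I can predict joint limits.

```bash
cat > kin.py <<'E'
import numpy as np, itertools
from scipy.optimize import least_squares
from scipy.spatial.transform import Rotation as R
D=[([1.05491353,0.47778425,0.02231963,1.55645808,-0.01149289,1.10932598,-0.08312103],[0.26744325,-0.61909887,0.23033318],[-0.4134909,1.99902957,-1.99540455]),
([.768,.2249,-.0767,1.872,.0196,1.0453,-.4797],[.3625,-.3884,.2507],[-.4125,1.997,-1.9971]),
([.4205,.234,-.2427,1.8621,.0605,1.0499,-.9981],[.5034,-.1717,.2515],[-.418,1.991,-1.987]),
([.2801,.5823,-.2327,1.6377,.1535,.9363,-1.1573],[.658,-.1386,.1299],[-.419,1.991,-1.986]),
([.4495,.3467,-.2503,1.8564,.0994,.94,-.9944],[.5298,-.1965,.1925],[-.412,1.984,-1.986])]
AX='zyzyzyz'
def fk(q,sg,P,pts=False):
    # P: h,d1,d2,d3, off(3 lateral y after j2,j4,j6), base yaw, tool roll, ax1(elbow x off)
    h,d1,d2,d3,oy,ox,yaw,roll,oy2,ox2=P
    T=R.from_euler('z',yaw);p=np.zeros(3);L=[p]
    tr=[(0,0,h),(0,0,0),(ox,oy,d1),(0,0,0),(ox2,oy2,d2),(0,0,0),(0,0,d3)]
    p=p+T.apply((0,0,h));L.append(p)
    tr=[(0,0,0),(ox,oy,d1),(0,0,0),(ox2,oy2,d2),(0,0,0),(0,0,0),(0,0,d3)]
    for i in range(7):
        T=T*R.from_euler(AX[i],sg[i]*q[i]); p=p+T.apply(tr[i]); L.append(p)
    T=T*R.from_euler('z',roll)*R.from_matrix([[1,0,0],[0,0,-1],[0,1,0]]) # tool y = flange z
    return (p,T,L) if pts else (p,T)
if __name__=="__main__":
    best=[]
    for s in itertools.product((1,-1),repeat=3):
      for s7 in(1,-1):
        sg=(s[0],1,s[1],1,s[2],1,s7)
        for roll in(0,1.57,3.14,-1.57):
         for yaw in (0,):
          def res(P):
            e=[]
            for q,p,o in D:
                pp,T=fk(q,sg,P);e+=list(pp-p)+list(.3*(T.inv()*R.from_rotvec(o)).as_rotvec())
            return np.r_[e,1e-3*np.array(P[4:6]),1e-3*np.array(P[8:])]
          so=least_squares(res,[.35,.45,.45,.3,0,0,yaw,roll,0,0]);best.append((so.cost,sg,so.x,res(so.x)))
    best.sort(key=lambda b:b[0])
    np.set_printoptions(precision=4,suppress=True)
    for b in best[:3]: print(b[0],b[1],b[2])
    print(best[0][3][:30].reshape(5,6))
E
python3 kin.py
```

```text
1.8931916789643054e-08 (-1, 1, -1, 1, -1, 1, -1) [ 0.2971  0.5417  0.4725  0.337  -0.0308  0.0001 -0.0002 -1.5708 -0.0314
 -0.0001]
1.8931916789723003e-08 (-1, 1, -1, 1, -1, 1, -1) [ 0.2971  0.5417  0.4725  0.337  -0.0308  0.0001 -0.0002  4.7124 -0.0314
 -0.0001]
1.8931916789796572e-08 (-1, 1, -1, 1, -1, 1, -1) [ 0.2971  0.5417  0.4725  0.337  -0.0308  0.0001 -0.0002 -1.5708 -0.0314
 -0.0001]
[[-0.      0.     -0.      0.     -0.0001 -0.    ]
 [ 0.      0.     -0.      0.     -0.      0.    ]
 [ 0.     -0.     -0.     -0.     -0.      0.0001]
 [ 0.      0.      0.      0.      0.0001 -0.0001]
 [-0.     -0.      0.      0.0001  0.     -0.0001]]
```

```bash
cat > ik.py <<'E'
from kin import *
from h import xh,yh,W,H
sg=(-1,1,-1,1,-1,1,-1);P=np.array([.2971,.5417,.4725,.3370,-.0308,.0001,-.0002,-1.5708,-.0314,-.0001])
lo=np.array([-2.96,-.34,-1.41,.24,-1.37,.17,-2.96]);hi=np.array([2.96,2.1,1.46,2.44,4.51,1.92,2.96])
def tgt(th,psi=0,rollj=0):
    "tool y = pointing; th deg below horizontal, psi yaw, rollj=0: jaws horizontal"
    a=np.deg2rad(th);b=np.deg2rad(psi)
    hx=np.cos(b)*xh+np.sin(b)*yh; hy=-np.sin(b)*xh+np.cos(b)*yh
    y=np.cos(a)*hx-np.sin(a)*np.array([0,0,1]); z=hy; x=np.cross(y,z)
    M=R.from_matrix(np.c_[x,y,z]); return M*R.from_euler('y',rollj,degrees=True)
def solve(pos,T,q0,reg=1e-3,n=None):
    def f(q):
        p,A=fk(q,sg,P);return np.r_[p-pos,.3*(A.inv()*T).as_rotvec(),reg*(q-q0)]
    s=least_squares(f,np.clip(q0,lo+.01,hi-.01),bounds=(lo+.03,hi-.03))
    return s.x,np.linalg.norm(f(s.x)[:6])
E
cat > t1.py <<'E'
from ik import *
np.set_printoptions(precision=2,suppress=True)
rng=np.random.default_rng(0)
for th in (15,30,45,60):
  for rollj in (0,180,90,-90):
    sol=[]
    for k in range(25):
        q,e=solve(W([-.017,0,.065]),tgt(th,0,rollj),rng.uniform(lo,hi),1e-6)
        if e<1e-4:
            q2,e2=solve(W([-.017,0,.19]),tgt(th,0,rollj),q,1e-5)
            pts=fk(q,sg,P,True)[2]
            el=pts[3];sol.append((q,e2,el))
    print(th,rollj,len(sol))
    for s in sol[:4]: print("   ",s[0],"up err",round(s[1],4),"elbow",s[2])
E
python3 t1.py
```

```text
Traceback (most recent call last):
  File "t1.py", line 8, in <module>
    q,e=solve(W([-.017,0,.065]),tgt(th,0,rollj),rng.uniform(lo,hi),1e-6)
        ~~~~~^^^^^^^^^^^^^^^^^^^^^^^^^^^^^^^^^^^^^^^^^^^^^^^^^^^^^^^^^^^
  File "ik.py", line 14, in solve
    s=least_squares(f,np.clip(q0,lo+.01,hi-.01),bounds=(lo+.03,hi-.03))
ValueError: Initial guess is outside of provided bounds
```

```bash
sed -i 's/lo+.01,hi-.01/lo+.04,hi-.04/' ik.py; time python3 t1.py
```

```text
15 0 17
    [ 1.27  1.2  -0.87  2.37  3.16  1.42 -0.73] up err 0.0021 elbow [ 0.12 -0.49  0.5 ]
    [ 0.6   0.94 -0.16  2.41  3.07  1.52 -1.45] up err 0.0021 elbow [ 0.34 -0.27  0.62]
    [ 0.53  0.94 -0.08  2.41  3.06  1.52 -1.52] up err 0.0021 elbow [ 0.36 -0.25  0.62]
    [ 0.53  0.94 -0.08  2.41  3.06  1.52 -1.52] up err 0.0021 elbow [ 0.36 -0.25  0.62]
15 180 15
    [ 0.53  0.94 -0.08  2.41  3.06  1.52  1.62] up err 0.0021 elbow [ 0.36 -0.25  0.62]
    [ 0.53  0.94 -0.08  2.41  3.06  1.52  1.62] up err 0.0021 elbow [ 0.36 -0.25  0.62]
    [ 0.53  0.94 -0.08  2.41  3.06  1.52  1.62] up err 0.0021 elbow [ 0.36 -0.25  0.62]
    [ 0.53  0.94 -0.08  2.41  3.06  1.52  1.62] up err 0.0021 elbow [ 0.36 -0.25  0.62]
15 90 9
    [ 1.07  1.07 -0.67  2.38  3.14  1.45 -2.55] up err 0.0021 elbow [ 0.2  -0.43  0.56]
    [ 0.75  0.96 -0.32  2.4   3.09  1.5  -2.88] up err 0.0021 elbow [ 0.3  -0.32  0.61]
    [ 0.96  1.01 -0.54  2.38  3.12  1.47 -2.68] up err 0.0021 elbow [ 0.24 -0.39  0.58]
    [ 1.13  1.1  -0.73  2.37  3.14  1.44 -2.48] up err 0.0021 elbow [ 0.18 -0.45  0.54]
15 -90 16
    [ 0.
[... 3827 characters left out ...]
.39  0.96  1.43] up err 0.0412 elbow [0.46 0.15 0.54]
    [ 0.8   0.54 -0.39  2.1   1.57  0.21 -1.54] up err 0.0 elbow [ 0.17 -0.22  0.76]
    [-0.39  1.19  1.38  2.17  4.37  1.05  1.4 ] up err 0.0412 elbow [0.48 0.16 0.5 ]
    [0.11 0.56 0.47 2.15 4.46 0.2  1.68] up err 0.0457 elbow [ 0.28 -0.06  0.76]
60 -90 18
    [ 1.03  0.61 -0.69  2.08  1.58  0.38  1.67] up err 0.0 elbow [ 0.13 -0.28  0.74]
    [ 1.08  0.63 -0.76  2.08  1.58  0.42  1.68] up err 0.0 elbow [ 0.12 -0.3   0.73]
    [ 0.11  0.56  0.47  2.15  4.46  0.2  -1.46] up err 0.0457 elbow [ 0.28 -0.06  0.76]
    [ 1.44  1.05 -1.37  2.06  1.72  0.96  1.84] up err 0.0 elbow [ 0.03 -0.47  0.57]
real	2m58.042s
user	2m58.017s
sys	0m0.176s
```

```bash
cat > t2.py <<'E'
from ik import *
np.set_printoptions(precision=3,suppress=True)
qA=np.array([.4495,.3467,-.2503,1.8564,.0994,.94,-.9944])
for hov in ([-.12,0,.25],[-.15,0,.2],[-.12,0,.15]):
    qB,e=solve(W(hov),tgt(30,0,0),np.array([.6,.7,-.2,2.3,3,1.02,-1.4]),1e-3); print(hov,qB,e)
qB,e=solve(W([-.15,0,.2]),tgt(30,0,0),np.array([.6,.7,-.2,2.3,3,1.02,-1.4]),1e-4)
for s in np.linspace(0,1,11):
    q=qA+s*(qB-qA); q[5]-=.45*np.sin(np.pi*s)
    p,T,L=fk(q,sg,P,True)
    print(round(s,1),q,"tcp",p,"H",H(p),"wristH",H(L[-2]),"dir",T.apply([0,1,0]))
E
python3 t2.py
```

```text
[-0.12, 0, 0.25] [ 1.747  0.306 -1.38   2.41   2.414  0.451 -0.733] 0.033310287957275385
[-0.15, 0, 0.2] [ 1.718  0.442 -1.38   2.41   2.256  0.501 -0.508] 0.06733840123068274
[-0.12, 0, 0.15] [ 1.609  0.822 -1.38   2.41   2.34   0.854 -0.363] 0.05689621184245144
0.0 [ 0.45   0.347 -0.25   1.856  0.099  0.94  -0.994] tcp [ 0.53  -0.197  0.193] H [-0.129  0.137  0.193] wristH [-0.132  0.134  0.53 ] dir [ 0.011  0.002 -1.   ]
0.1 [ 0.576  0.356 -0.363  1.912  0.315  0.757 -0.946] tcp [ 0.546 -0.252  0.176] H [-0.086  0.098  0.176] wristH [-0.146  0.111  0.508] dir [ 0.133 -0.126 -0.983]
0.2 [ 0.703  0.366 -0.476  1.967  0.531  0.588 -0.897] tcp [ 0.565 -0.286  0.171] H [-0.052  0.078  0.171] wristH [-0.164  0.09   0.489] dir [ 0.264 -0.201 -0.943]
0.3 [ 0.83   0.375 -0.589  2.022  0.746  0.444 -0.849] tcp [ 0.578 -0.3    0.171] H [-0.034  0.073  0.171] wristH [-0.184  0.07   0.473] dir [ 0.384 -0.224 -0.896]
0.4 [ 0.957  0.385 -0.702  2.078  0.962  0.336 -0.8  ] tcp [ 0.58  -0.3    0.173] H [-0.032  0.075  0.173] wristH [-0.206  0.053  0.461] dir [ 0.476 -0.212 -0.854]
0.5 [ 1.084  0.3
[... 267 characters left out ...]
56  0.023  0.443] dir [ 0.566 -0.177 -0.805]
0.7 [ 1.338  0.413 -1.041  2.244  1.609  0.268 -0.654] tcp [ 0.529 -0.29   0.172] H [-0.081  0.057  0.172] wristH [-0.283  0.011  0.438] dir [ 0.583 -0.194 -0.789]
0.8 [ 1.465  0.423 -1.154  2.299  1.825  0.324 -0.605] tcp [ 0.506 -0.3    0.177] H [-0.095  0.036  0.177] wristH [-0.31   0.     0.434] dir [ 0.6   -0.241 -0.763]
0.9 [ 1.592  0.432 -1.267  2.355  2.04   0.406 -0.557] tcp [ 0.487 -0.316  0.192] H [-0.103  0.012  0.192] wristH [-0.339 -0.008  0.432] dir [ 0.63  -0.31  -0.712]
1.0 [ 1.718  0.442 -1.38   2.41   2.256  0.501 -0.508] tcp [ 0.475 -0.33   0.218] H [-0.106 -0.006  0.218] wristH [-0.368 -0.015  0.43 ] dir [ 0.678 -0.381 -0.628]
```

```bash
cat > t3.py <<'E'
from ik import *
np.set_printoptions(precision=2,suppress=True)
seed=np.array([.7,.6,-.25,2.25,2.8,.6,-1.3])
for th in (35,40,45,50):
  for psi in (0,-25,25):
    print(th,psi)
    for hov in ([-.017,0,.065],[-.07,0,.06],[-.1,0,.06],[-.017,0,.19],[-.07,0,.185],[-.08,0,.25]):
      q,e=solve(W(hov),tgt(th,psi,0),seed,1e-4); print("   ",hov,q,round(e,4))
E
python3 t3.py
```

```text
35 0
    [-0.017, 0, 0.065] [ 0.72  0.66 -0.29  2.35  2.93  0.84 -1.32] 0.0
    [-0.07, 0, 0.06] [ 1.56  1.33 -1.38  2.41  2.56  1.23 -0.14] 0.003
    [-0.1, 0, 0.06] [ 1.57  1.28 -1.38  2.41  2.49  1.18 -0.15] 0.0288
    [-0.017, 0, 0.19] [ 0.72  0.35 -0.29  2.33  2.85  0.51 -1.3 ] 0.0
    [-0.07, 0, 0.185] [ 1.41  0.51 -1.1   2.41  2.49  0.69 -0.75] 0.0
    [-0.08, 0, 0.25] [ 0.98  0.15 -0.56  2.41  2.75  0.38 -1.21] 0.0
35 -25
    [-0.017, 0, 0.065] [ 0.4   0.67 -0.25  2.28  2.2   0.94 -1.26] 0.0
    [-0.07, 0, 0.06] [ 0.39  0.67 -0.28  2.39  2.21  1.03 -1.34] 0.0
    [-0.1, 0, 0.06] [ 1.1   1.09 -1.18  2.41  2.24  1.63 -0.82] 0.0
    [-0.017, 0, 0.19] [ 0.44  0.39 -0.29  2.26  1.94  0.77 -0.93] 0.0
    [-0.07, 0, 0.185] [ 0.41  0.34 -0.3   2.37  1.95  0.81 -1.02] 0.0
    [-0.08, 0, 0.25] [ 0.5   0.19 -0.4   2.35  1.75  0.75 -0.78] 0.0
35 25
    [-0.017, 0, 0.065] [ 1.13  0.72 -0.46  2.23  3.75  0.59 -1.44] 0.0
    [-0.07, 0, 0.06] [ 1.11  0.69 -0.39  2.34  3.75  0.7  -1.43] 0.0
    [-0.1, 0, 0.06] [ 1.11  0.68 -0.36  2.4   3.75  0.75 -1.41] 0.0
    [-0.017, 0, 0.19] [ 1.25  0.46 
[... 3301 characters left out ...]
1, 0, 0.06] [ 0.4   0.5  -0.2   2.36  2.01  0.6  -1.09] 0.0
    [-0.017, 0, 0.19] [ 0.74  0.37 -0.54  2.1   1.41  0.62 -0.31] 0.0
    [-0.07, 0, 0.185] [ 0.67  0.29 -0.47  2.22  1.45  0.58 -0.41] 0.0
    [-0.08, 0, 0.25] [ 0.81  0.17 -0.61  2.18  1.18  0.6  -0.12] 0.0
50 25
    [-0.017, 0, 0.065] [ 1.02  0.6  -0.43  2.13  3.97  0.2  -1.81] 0.0
    [-0.07, 0, 0.06] [ 1.21  0.61 -0.63  2.24  3.48  0.2  -1.25] 0.0
    [-0.1, 0, 0.06] [ 1.27  0.6  -0.68  2.3   3.4   0.23 -1.15] 0.0
    [-0.017, 0, 0.19] [ 0.96  0.36 -0.37  2.16  4.48  0.2  -2.44] 0.0257
    [-0.07, 0, 0.185] [ 1.09  0.31 -0.48  2.25  4.48  0.2  -2.42] 0.0187
    [-0.08, 0, 0.25] [ 0.59  0.15  0.06  2.31  4.48  0.33 -2.51] 0.0435
```

```bash
cat > t4.py <<'E'
from ik import *
np.set_printoptions(precision=2,suppress=True)
for th,psi in ((30,-35),(25,-45),(30,-45)):
    print(th,psi); seed=np.array([.5,.4,-.35,2.2,1.7,.8,-.9])
    for hov in ([-.10,0.02,.25],[-.10,.02,.06],[-.017,0.02,.06],[-.017,0.02,.19],[-.08,0.02,.185]):
      q,e=solve(W(hov),tgt(th,psi,0),seed,1e-3); L=fk(q,sg,P,True)[2];seed=q;print("   ",hov,q,round(e,4),"elbow",L[3],"wrist",L[-2])
E
python3 t4.py
```

```text
30 -35
    [-0.1, 0.02, 0.25] [ 0.35  0.27 -0.44  2.33  1.6   1.06 -0.91] 0.0 elbow [ 0.13 -0.08  0.82] wrist [ 0.38 -0.04  0.42]
    [-0.1, 0.02, 0.06] [ 0.31  0.76 -0.41  2.36  1.93  1.28 -1.39] 0.0 elbow [ 0.35 -0.14  0.69] wrist [ 0.38 -0.04  0.23]
    [-0.017, 0.02, 0.06] [ 0.35  0.77 -0.36  2.2   1.96  1.18 -1.25] 0.0 elbow [ 0.34 -0.16  0.68] wrist [ 0.45 -0.09  0.23]
    [-0.017, 0.02, 0.19] [ 0.38  0.49 -0.39  2.2   1.76  1.06 -0.98] 0.0 elbow [ 0.22 -0.12  0.77] wrist [ 0.45 -0.09  0.36]
    [-0.08, 0.02, 0.185] [ 0.35  0.45 -0.43  2.33  1.74  1.11 -1.07] 0.0 elbow [ 0.21 -0.11  0.79] wrist [ 0.39 -0.05  0.35]
25 -45
    [-0.1, 0.02, 0.25] [ 0.25  0.38 -0.42  2.26  1.5   1.28 -1.  ] 0.0 elbow [ 0.19 -0.08  0.8 ] wrist [ 0.42 -0.01  0.39]
    [-0.1, 0.02, 0.06] [ 0.2   0.82 -0.36  2.26  1.73  1.38 -1.43] 0.0 elbow [ 0.38 -0.11  0.66] wrist [ 0.42 -0.01  0.2 ]
    [-0.017, 0.02, 0.06] [ 0.25  0.84 -0.31  2.1   1.77  1.31 -1.28] 0.0 elbow [ 0.38 -0.13  0.66] wrist [ 0.49 -0.06  0.2 ]
    [-0.017, 0.02, 0.19] [ 0.28  0.58 -0.35  2.12  1.64  1.26 -1.04] 0.0 elbow [ 0.28 -0.11  0.75] wrist [ 0.49 -0.06  0.33]
    [-0.08, 0.02, 0.185] [ 0.24  0.54 -0.39  2.24  1.6   1.3  -1.14] 0.0 elbow [ 0.26 -0.1   0.76] wrist [ 0.44 -0.02  0.33]
30 -45
    [-0.1, 0.02, 0.25] [ 0.3   0.34 -0.44  2.23  1.44  1.19 -0.9 ] 0.0 elbow [ 0.16 -0.08  0.81] wrist [ 0.42 -0.03  0.42]
    [-0.1, 0.02, 0.06] [ 0.25  0.77 -0.39  2.26  1.71  1.28 -1.36] 0.0 elbow [ 0.36 -0.12  0.69] wrist [ 0.42 -0.03  0.23]
    [-0.017, 0.02, 0.06] [ 0.29  0.79 -0.34  2.1   1.74  1.22 -1.21] 0.0 elbow [ 0.36 -0.14  0.68] wrist [ 0.5  -0.07  0.23]
    [-0.017, 0.02, 0.19] [ 0.33  0.54 -0.38  2.1   1.58  1.17 -0.95] 0.0 elbow [ 0.25 -0.12  0.76] wrist [ 0.5  -0.07  0.36]
    [-0.08, 0.02, 0.185] [ 0.3   0.49 -0.42  2.23  1.55  1.21 -1.05] 0.0 elbow [ 0.24 -0.1   0.77] wrist [ 0.44 -0.04  0.35]
```

```bash
cat > t5.py <<'E'
from ik import *
from h import cmd
from bench import r
np.set_printoptions(precision=2,suppress=True)
o=r.get_obs(); q=np.array(o["joints"]);R0=R.from_rotvec(o["orientation"]);p0=o["tcp_pos"]
T=tgt(35,-30,0);pt=W([-.11,-.03,.22])
c=cmd(o,pt,T.as_matrix());print("cmd",c)
for s in np.linspace(0,1,11):
    Ts=R0*R.from_rotvec(s*c[3:],degrees=True);ps=p0+s*(pt-p0)
    q,e=solve(ps,Ts,q,3e-3);print(round(s,1),q,round(e,4),"wr",fk(q,sg,P,True)[2][-2],"tcpH",H(ps))
for hov in ([-.1,-.03,.12],[-.1,-.03,.045],[-.022,-.03,.045],[-.022,-.03,.18],[-.08,-.03,.17]):
    q,e=solve(W(hov),T,q,3e-3);print(hov,q,round(e,4),"wr",fk(q,sg,P,True)[2][-2])
E
python3 t5.py
```

```text
cmd [118.9 -28.2 109.3  44.9 -87.2 -41.5]
0.0 [ 0.45  0.34 -0.25  1.86  0.1   0.94 -1.  ] 0.0 wr [ 0.52 -0.2   0.53] tcpH [-0.13  0.13  0.19]
0.1 [ 0.41  0.34 -0.24  1.87  0.23  0.96 -0.95] 0.0 wr [ 0.53 -0.18  0.53] tcpH [-0.13  0.11  0.19]
0.2 [ 0.38  0.32 -0.24  1.89  0.35  0.96 -0.91] 0.0 wr [ 0.52 -0.16  0.53] tcpH [-0.13  0.1   0.2 ]
0.3 [ 0.35  0.31 -0.24  1.93  0.48  0.95 -0.87] 0.0 wr [ 0.51 -0.14  0.52] tcpH [-0.12  0.08  0.2 ]
0.4 [ 0.32  0.29 -0.23  1.98  0.62  0.94 -0.84] 0.0 wr [ 0.5  -0.12  0.51] tcpH [-0.12  0.07  0.2 ]
0.5 [ 0.29  0.28 -0.23  2.04  0.76  0.91 -0.82] 0.0 wr [ 0.48 -0.11  0.5 ] tcpH [-0.12  0.05  0.21]
0.6 [ 0.27  0.26 -0.23  2.11  0.92  0.88 -0.81] 0.0 wr [ 0.46 -0.1   0.48] tcpH [-0.12  0.03  0.21]
0.7 [ 0.26  0.24 -0.22  2.18  1.1   0.85 -0.81] 0.0 wr [ 0.43 -0.09  0.47] tcpH [-0.12  0.02  0.21]
0.8 [ 0.26  0.23 -0.21  2.26  1.3   0.82 -0.84] 0.0 wr [ 0.4  -0.09  0.45] tcpH [-0.11  0.    0.21]
0.9 [ 0.27  0.22 -0.2   2.35  1.52  0.79 -0.88] 0.0 wr [ 0.36 -0.09  0.43] tcpH [-0.11 -0.01  0.22]
1.0 [ 0.51  0.23 -0.41  2.41  1.78  0.83 -0.91] 0.0002 wr [ 0.33 -0.11  0.41] tcpH [-0.11 -0.03  0.22]
[-0.1, -0.03, 0.12] [ 0.82  0.6  -0.78  2.41  2.02  1.18 -1.06] 0.0005 wr [ 0.34 -0.11  0.31]
[-0.1, -0.03, 0.045] [ 0.77  0.82 -0.71  2.41  2.16  1.32 -1.19] 0.0 wr [ 0.33 -0.11  0.24]
[-0.022, -0.03, 0.045] [ 0.79  0.83 -0.68  2.24  2.16  1.21 -1.06] 0.0 wr [ 0.4  -0.15  0.24]
[-0.022, -0.03, 0.18] [ 0.86  0.52 -0.77  2.23  1.91  1.01 -0.82] 0.0 wr [ 0.4  -0.15  0.37]
[-0.08, -0.03, 0.17] [ 0.86  0.48 -0.8   2.36  1.92  1.05 -0.93] 0.0 wr [ 0.35 -0.12  0.36]
```

>>> drive_tool([
  [9, -2, 8, 3.4, -6.5, -3.1, 0],
  [18, -4, 16, 6.7, -13, -6.2, 0],
  [27, -6, 24, 10, -19.6, -9.3, 0],
  [36, -8, 33, 13.5, -26, -12.5, 0],
  [45, -11, 41, 16.8, -32.7, -15.6, 0],
])

```text
clock: 4.6
tcp_pos: [0.5, -0.256, 0.2025]
orientation: [-1.087, 1.323, -1.976]
contact_force: [-0.2, -0.0, 0.1]
grip_width: 0.0005
```

```bash
cat > st.py <<'E'
from ik import *
from h import cmd
from bench import r
import sys
np.set_printoptions(precision=3,suppress=True)
o=r.get_obs();print(o["clock"],"q",o["joints"],"H",H(o["tcp_pos"]),"F",o["contact_force"])
h=eval(sys.argv[1]);th,psi=eval(sys.argv[2]) if len(sys.argv)>2 else (35,-30)
c=cmd(o,W(h),tgt(th,psi,0).as_matrix());print("cmd",c,"norms",np.linalg.norm(c[:3]),np.linalg.norm(c[3:]))
q=solve(W(h),tgt(th,psi,0),np.array(o["joints"]),3e-3);print("pred",q)
E
python3 st.py "[-.09,-.03,.22]"
```

```text
4.6 q [ 0.325  0.299 -0.23   1.966  0.586  0.941 -0.835] H [-0.123  0.07   0.202] F [-0.227 -0.034  0.062]
cmd [ 98.1  24.   35.7  28.  -54.2 -25.9] norms 107.11722550551801 66.27556110664021
pred (array([ 0.396,  0.244, -0.266,  2.379,  1.792,  0.788, -0.908]), np.float64(0.00010671647652842199))
```

Tracking matches the prediction, so I'll continue.

>>> drive_tool([
  [12, 3, 4, 3.4, -6.5, -3.1, 0],
  [24, 6, 9, 6.8, -13, -6.2, 0],
  [36, 9, 13, 10.1, -19.6, -9.4, 0],
  [48, 12, 17, 13.5, -26.2, -12.5, 0],
  [60, 15, 22, 16.9, -32.7, -15.6, 0],
])

```text
clock: 5.1
tcp_pos: [0.486, -0.3184, 0.2123]
orientation: [-1.586, 0.584, -1.76]
contact_force: [-0.3, 0.1, -0.2]
grip_width: -0.0
```

```bash
python3 st.py "[-.08,-.03,.20]"
```

```text
5.1 q [ 0.257  0.25  -0.187  2.198  1.204  0.815 -0.79 ] H [-0.103  0.01   0.212] F [-0.264  0.095 -0.193]
cmd [ 25.6  39.1  -8.1  10.9 -21.1 -10.2] norms 47.431845842218706 25.846856675425737
pred (array([ 0.341,  0.299, -0.197,  2.374,  1.856,  0.79 , -0.984]), np.float64(6.855738201530183e-05))
```

>>> drive_tool([
  [6, 10, -2, 2.8, -5.3, -2.6, 0],
  [13, 20, -4, 5.5, -10.5, -5.1, 0],
  [19, 30, -6, 8.2, -15.8, -7.7, 0],
  [26, 39, -8, 10.9, -21.1, -10.2, 0],
  [26, 39, -8, 10.9, -21.1, -10.2, 0],
])

```text
clock: 5.6
tcp_pos: [0.4822, -0.365, 0.198]
orientation: [-1.813, 0.103, -1.533]
contact_force: [-0.4, -0.3, 0.2]
grip_width: 0.0001
```

```bash
python3 st.py "[-.08,-.03,.045]"; python3 - <<'E'
from h import *
from bench import r
c=cams(r,("side","wrist"))
cv2.imwrite("pics/s3.png",c["side"]["frame"]);cv2.imwrite("pics/w3.png",c["wrist"]["frame"])
E
```

```text
5.6 q [ 0.3    0.294 -0.127  2.366  1.86   0.757 -0.973] H [-0.082 -0.032  0.198] F [-0.368 -0.307  0.236]
cmd [-124.7   88.7    3.6    0.2    0.2   -0.2] norms 153.07102926419486 0.3464101615137755
pred (array([ 0.349,  0.704, -0.21 ,  2.39 ,  2.182,  1.032, -1.418]), np.float64(5.9508287289383716e-05))
```

View pics/s3.png

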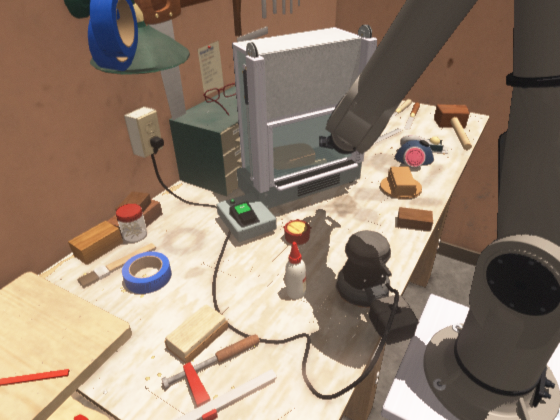

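View pics/w3.png

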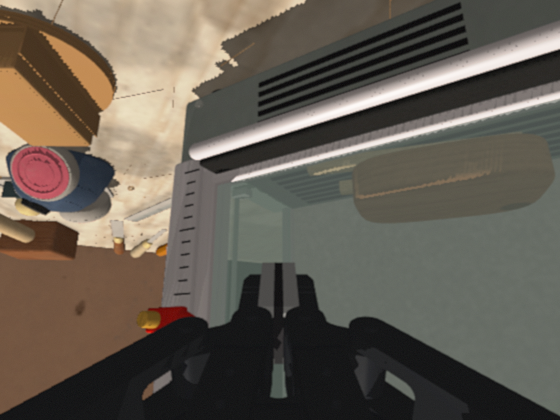

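Side view: the hand is in front of the sash with the tilted pose reached, and the tin (297,231) and bottle (296,270) are undisturbed. Wrist view, upside down: the lip runs (195,155)→(560,45) and the red pointer shows at (165,318). The camera sits under the hand, so I'll check its clearance before going down.

```bash
python3 - <<'E'
from h import *
from bench import r
o=r.get_obs();f=r.grab_frame("wrist");o_,d=ray(f,(278,212));print("cam",o_,"H",H(o_),"tcp",o["tcp_pos"])
print("in tool",R.from_rotvec(o["orientation"]).inv().apply(o_-o["tcp_pos"]))
E
```

```text
cam [ 0.4083 -0.2249  0.221 ] H [-0.2178  0.0493  0.221 ] tcp [ 0.4848 -0.3641  0.1998]
in tool [-0.074  -0.1421 -0.0006]
```

>>> drive_tool([
  [-20, 19, 3, 0, 0, 0, 0],
  [-45, 36, 2, 0, 0, 0, 0],
  [-70, 54, 2, 0, 0, 0, 0],
  [-90, 70, 2, 0, 0, 0, 0],
  [-105, 80, 2, 0, 0, 0, 0],
])

```text
clock: 6.25
tcp_pos: [0.4913, -0.3667, 0.0672]
orientation: [-1.805, 0.104, -1.541]
contact_force: [0.6, -0.4, 0.1]
grip_width: 0.0003
```

```bash
python3 st.py "[-.07,-.03,.045]"
```

```text
6.25 q [ 0.333  0.633 -0.168  2.371  2.152  0.951 -1.36 ] H [-0.073 -0.029  0.067] F [ 0.573 -0.39   0.07 ]
cmd [-16.2  15.6   0.7   0.1  -0.3  -0.1] norms 22.500888871331284 0.33166247903554
pred (array([ 0.33 ,  0.704, -0.177,  2.371,  2.186,  1.005, -1.416]), np.float64(8.435427995798456e-06))
```

>>> drive_tool([
  [-8, 8, 0, 0, 0, 0, 0],
  [-17, 16, 1, 0, 0, 0, 0],
  [-17, 16, 1, 0, 0, 0, 0],
])

```text
clock: 6.55
tcp_pos: [0.4949, -0.3685, 0.043]
orientation: [-1.805, 0.105, -1.541]
contact_force: [-0.5, 0.2, -0.1]
grip_width: -0.0
```

```bash
python3 st.py "[-.022,-.03,.045]"; python3 - <<'E'
from h import *
from bench import r
c=cams(r,("side","wrist"))
cv2.imwrite("pics/s4.png",cv2.resize(c["side"]["frame"][80:260,220:420],(800,720),interpolation=cv2.INTER_CUBIC)[:600]);cv2.imwrite("pics/w4.png",c["wrist"]["frame"])
E
```

```text
6.55 q [ 0.339  0.697 -0.17   2.355  2.186  0.984 -1.402] H [-0.069 -0.029  0.043] F [-0.513  0.228 -0.117]
cmd [25.5 32.9 22.6  0.1 -0.3 -0.2] norms 47.36475482888094 0.37416573867739417
pred (array([ 0.343,  0.717, -0.149,  2.27 ,  2.178,  0.936, -1.341]), np.float64(6.945881240627983e-06))
```

View pics/s4.png

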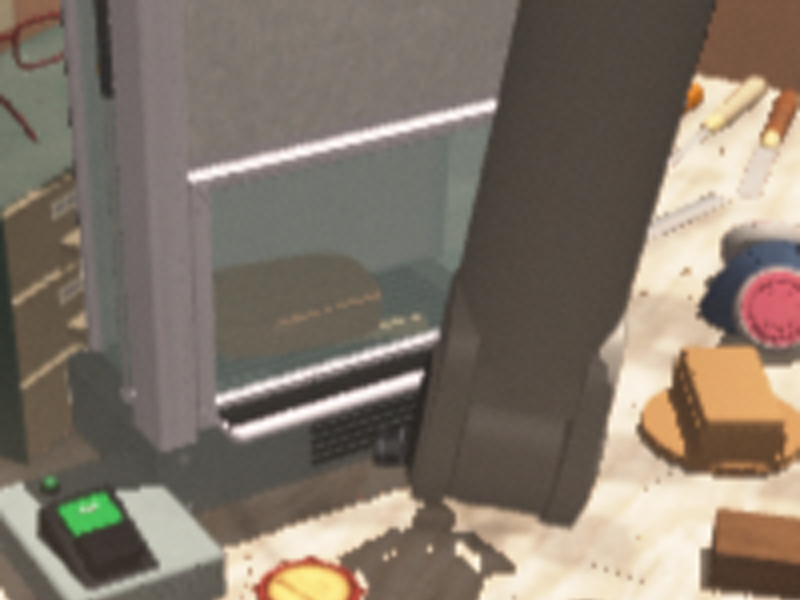

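View pics/w4.png

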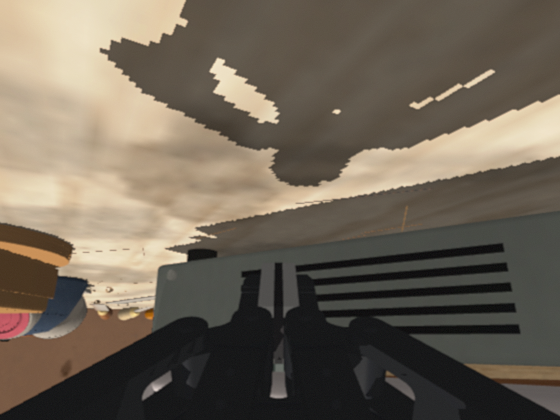

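Wrist view: the fingertips at (280,265) point at the vent slots, i.e. below lip height. Sliding in under the lip.

>>> drive_tool([
  [6, 8, 6, 0, 0, 0, 0],
  [13, 16, 11, 0, 0, 0, 0],
  [19, 25, 17, 0, 0, 0, 0],
  [25, 33, 22, 0, 0, 0, 0],
  [25, 33, 22, 0, 0, 0, 0],
])

```text
clock: 7.15
tcp_pos: [0.5301, -0.3932, 0.043]
orientation: [-1.807, 0.112, -1.533]
contact_force: [-9.8, 7.1, -3.5]
grip_width: -0.0
```

```bash
python3 st.py "[-.022,-.03,.145]"
```

```text
7.15 q [ 0.353  0.706 -0.141  2.263  2.175  0.91  -1.326] H [-0.026 -0.031  0.043] F [-9.774  7.074 -3.507]
cmd [ 84.7 -56.9   3.4   0.2  -0.1  -0.6] norms 102.09436811107653 0.6403124237432849
pred (array([ 0.323,  0.482, -0.126,  2.276,  1.996,  0.796, -1.106]), np.float64(3.341852746796487e-05))
```

```bash
python3 - <<'E'
from h import *
from bench import r
o=r.get_obs();F=o["contact_force"];M=o["moment"];print(F,M,o["tcp_pos"])
rr=np.cross(F,M)/(F@F);print("line pt",rr,"in tool",R.from_rotvec(o["orientation"]).inv().apply(rr),"Fdir tool",R.from_rotvec(o["orientation"]).inv().apply(F))
c=cams(r,("side","wrist","top"))
cv2.imwrite("pics/s5.png",cv2.resize(c["side"]["frame"][130:230,270:400],(780,600),interpolation=cv2.INTER_CUBIC)[:600]);cv2.imwrite("pics/w5.png",c["wrist"]["frame"])
cv2.imwrite("pics/t5.png",c["top"]["frame"])
E
```

```text
[-9.7738  7.0737 -3.5069] [ 1.6271  1.6235 -0.2789] [ 0.5301 -0.3932  0.043 ]
line pt [ 0.0236 -0.0534 -0.1734] in tool [-0.1071  0.1483 -0.0047] Fdir tool [-9.1892 -6.8042 -5.2081]
```

View pics/w5.png

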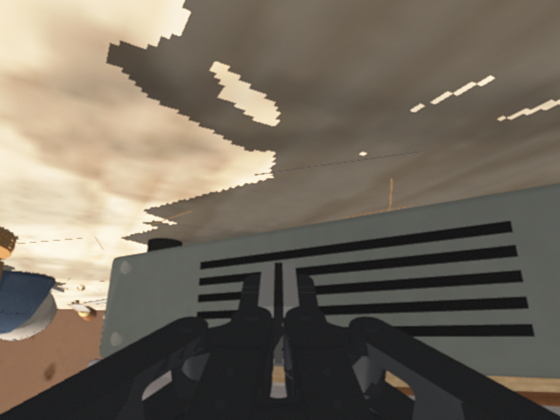

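View pics/t5.png

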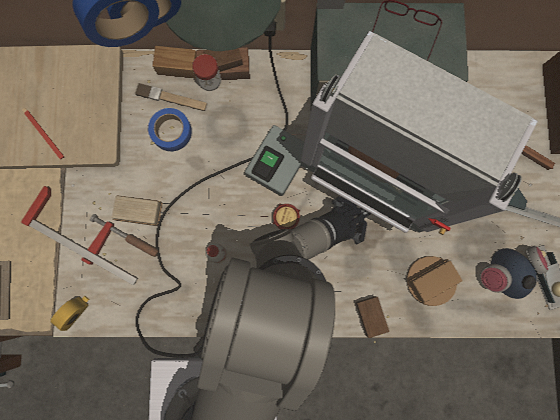

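```bash
python3 - <<'E'
from h import *
from bench import r
o=r.get_obs();Ri=R.from_rotvec(o["orientation"]).inv();print("F,M tool",Ri.apply(o["contact_force"]),Ri.apply(o["moment"]))
t=cv2.imread("pics/t5.png");cv2.imwrite("pics/t5z.png",cv2.resize(t[160:260,290:440],(795,530),interpolation=cv2.INTER_CUBIC))
f=r.grab_frame("top")
for n,x in (("tcp",0),):
    p=o["tcp_pos"];Rm=R.from_rotvec(o["orientation"])
    for off in ([0,0,0],[.011,-.02,0],[.038,-.073,0],[.038,-.073,.0425],[.038,-.073,-.0425],[0,-.15,0]):
        w=p+Rm.apply(off);print(off,w,"H",H(w),"px",proj(f,w))
print(proj(f,[W([-.035,.135,.091]),W([-.035,-.135,.091])]))
E
```

```text
F,M tool [-8.1395 -5.3743 -5.1524] [-0.6157 -0.3024  2.13  ]
[0, 0, 0] [ 0.5303 -0.3934  0.0431] H [-0.0262 -0.0315  0.0431] px [[368.052  209.2578]]
[0.011, -0.02, 0] [ 0.5256 -0.3847  0.0637] H [-0.0347 -0.0265  0.0637] px [[366.4063 209.8694]]
[0.038, -0.073, 0] [ 0.5125 -0.3606  0.1165] H [-0.0583 -0.0127  0.1165] px [[361.1143 211.9662]]
[0.038, -0.073, 0.0425] [ 0.5499 -0.3403  0.1164] H [-0.0369  0.024   0.1164] px [[352.2517 196.5545]]
[0.038, -0.073, -0.0425] [ 0.4752 -0.3809  0.1165] H [-0.0798 -0.0494  0.1165] px [[370.0716 227.5429]]
[0, -0.15, 0] [ 0.4721 -0.2861  0.1303] H [-0.1315  0.0301  0.1303] px [[330.956  228.1375]]
[[312.024  174.8461]
 [407.4724 231.2391]]
```

View pics/t5z.png

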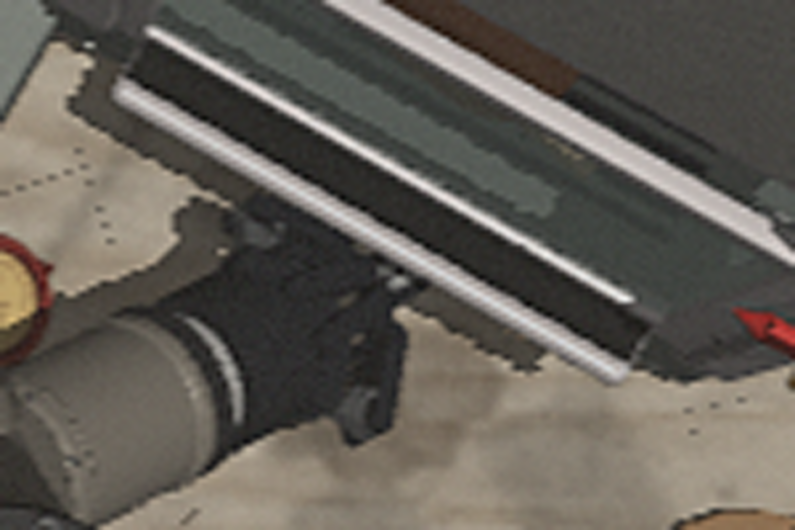

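View pics/s5.png

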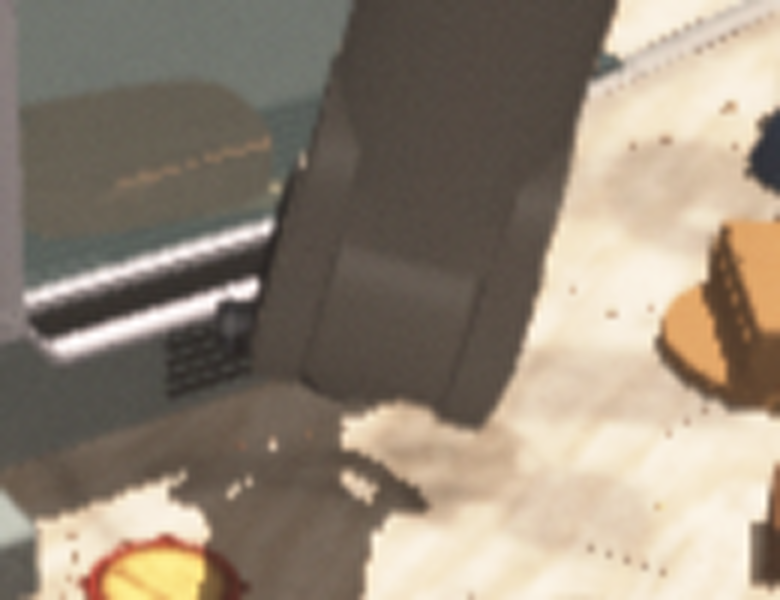

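The left knuckle, at about (390,275) in the top zoom, has run into the lip's front because the 30° yaw brings it forward. I'll back off and use a smaller yaw.

>>> drive_tool([
  [-10, -14, -9, 0, 0, 0, 0],
  [-20, -28, -18, 0, 0, 0, 0],
  [-26, -33, -22, 0, 0, 0, 0],
])

```text
clock: 7.65
tcp_pos: [0.4904, -0.3669, 0.0412]
orientation: [-1.807, 0.112, -1.534]
contact_force: [-0.1, -0.6, -0.3]
grip_width: -0.0001
```

```bash
cat > t6.py <<'E'
from ik import *
from bench import r
np.set_printoptions(precision=2,suppress=True)
o=r.get_obs();print(o["contact_force"],H(o["tcp_pos"]),o["clock"])
for th,psi,y in ((35,-10,-.03),(35,-15,-.03),(30,-15,-.03),(40,-10,-.03),(35,-10,.05),(35,-10,-.07)):
    q=np.array(o["joints"]);print(th,psi,y)
    for x,z in ((-.072,.05),(-.06,.05),(-.024,.045),(-.024,.18),(-.06,.17),(-.07,.2)):
        q,e=solve(W([x,y,z]),tgt(th,psi,0),q,3e-3); print("  ",x,z,q,round(e,4))
E
python3 t6.py
```

```text
[-0.11 -0.56 -0.27] [-0.07 -0.03  0.04] 7.65
35 -10 -0.03
   -0.072 0.05 [ 1.39  1.13 -1.18  2.41  2.54  1.3  -0.52] 0.0027
   -0.06 0.05 [ 1.39  1.13 -1.18  2.39  2.55  1.29 -0.51] 0.0
   -0.024 0.045 [ 1.37  1.14 -1.17  2.31  2.54  1.24 -0.48] 0.0
   -0.024 0.18 [ 1.5   0.85 -1.38  2.3   2.22  1.05 -0.38] 0.0
   -0.06 0.17 [ 1.51  0.83 -1.38  2.38  2.25  1.08 -0.45] 0.0
   -0.07 0.2 [ 1.54  0.68 -1.38  2.39  2.19  0.95 -0.5 ] 0.0
35 -15 -0.03
   -0.072 0.05 [ 1.16  0.93 -0.96  2.41  2.47  1.26 -0.83] 0.0013
   -0.06 0.05 [ 1.16  0.93 -0.95  2.39  2.48  1.25 -0.82] 0.0
   -0.024 0.045 [ 1.15  0.95 -0.94  2.31  2.47  1.2  -0.78] 0.0
   -0.024 0.18 [ 1.27  0.61 -1.09  2.3   2.19  0.94 -0.65] 0.0
   -0.06 0.17 [ 1.28  0.61 -1.11  2.38  2.22  0.98 -0.72] 0.0
   -0.07 0.2 [ 1.33  0.51 -1.16  2.38  2.15  0.9  -0.7 ] 0.0
30 -15 -0.03
   -0.072 0.05 [ 1.42  1.44 -1.34  2.41  2.66  1.63 -0.33] 0.0057
   -0.06 0.05 [ 1.42  1.44 -1.34  2.4   2.67  1.62 -0.32] 0.0
   -0.024 0.045 [ 1.41  1.44 -1.33  2.32  2.67  1.56 -0.3 ] 0.0
   -0.024 0.18 [ 1.42  0.93 -1.38  2.33  2.3   1.29 -0.48] 0.0001
  
[... 601 characters left out ...]
 -0.06 0.05 [ 0.96  0.9  -0.9   2.39  2.43  1.25 -0.9 ] 0.0
   -0.024 0.045 [ 0.96  0.91 -0.88  2.31  2.44  1.2  -0.86] 0.0
   -0.024 0.18 [ 1.06  0.57 -1.01  2.3   2.16  0.93 -0.72] 0.0
   -0.06 0.17 [ 1.06  0.56 -1.03  2.38  2.18  0.98 -0.78] 0.0
   -0.07 0.2 [ 1.1   0.46 -1.07  2.38  2.11  0.9  -0.76] 0.0
35 -10 -0.07
   -0.072 0.05 [ 1.39  0.98 -1.02  2.41  2.63  1.13 -0.67] 0.0016
   -0.06 0.05 [ 1.39  0.98 -1.02  2.39  2.63  1.12 -0.66] 0.0
   -0.024 0.045 [ 1.36  1.   -1.    2.31  2.61  1.07 -0.63] 0.0
   -0.024 0.18 [ 1.47  0.65 -1.15  2.3   2.33  0.81 -0.56] 0.0
   -0.06 0.17 [ 1.51  0.65 -1.18  2.38  2.37  0.85 -0.62] 0.0
   -0.07 0.2 [ 1.57  0.55 -1.23  2.38  2.31  0.76 -0.61] 0.0
```

```bash
python3 st.py "[-.058,-.03,.045]" "(35,-12)"
```

```text
7.65 q [ 0.339  0.697 -0.172  2.363  2.184  0.982 -1.402] H [-0.074 -0.03   0.041] F [-0.111 -0.559 -0.274]
cmd [ 11.3   9.3   7.7  15.  -10.5  -0.6] norms 16.536928372584796 18.31966156892643
pred (array([ 0.819,  0.747, -0.503,  2.41 ,  2.622,  1.051, -1.185]), np.float64(0.0003581715799100282))
```

>>> drive_tool([
  [11, 9, 8, 0, 0, 0, 0],
  [11, 9, 8, 5, -3.5, -0.2, 0],
  [11, 9, 8, 10, -7, -0.4, 0],
  [11, 9, 8, 15, -10.5, -0.6, 0],
  [11, 9, 8, 15, -10.5, -0.6, 0],
])

```text
clock: 8.15
tcp_pos: [0.5015, -0.3784, 0.0448]
orientation: [-1.732, -0.176, -1.317]
contact_force: [0.1, -0.7, -0.2]
grip_width: 0.0001
```

```bash
python3 st.py "[-.024,-.03,.045]" "(35,-12)"
```

```text
8.15 q [ 0.539  0.69  -0.168  2.414  2.714  0.96  -1.429] H [-0.059 -0.034  0.045] F [ 0.089 -0.722 -0.173]
cmd [19.1 27.  10.8  0.2 -0.1  0. ] norms 34.79152195578687 0.223606797749979
pred (array([ 0.531,  0.705, -0.161,  2.357,  2.705,  0.92 , -1.411]), np.float64(3.882635256964556e-06))
```

>>> drive_tool([
  [2, 10, 3, 0, 0, 0, 0],
  [8, 17, 6, 0, 0, 0, 0],
  [13, 23, 8, 0, 0, 0, 0],
  [17, 28, 10, 0, 0, 0, 0],
  [17, 28, 10, 0, 0, 0, 0],
])

```text
clock: 8.65
tcp_pos: [0.5342, -0.3935, 0.0434]
orientation: [-1.731, -0.178, -1.318]
contact_force: [0.5, 0.8, 0.0]
grip_width: -0.0001
```

```bash
python3 st.py "[-.024,-.03,.06]" "(35,-12)"
```

```text
8.65 q [ 0.531  0.702 -0.155  2.338  2.702  0.901 -1.404] H [-0.023 -0.03   0.043] F [0.543 0.78  0.005]
cmd [ 13.  -10.4  -0.7   0.2  -0.1   0.1] norms 16.66283289239858 0.24494897427831783
pred (array([ 0.527,  0.665, -0.158,  2.361,  2.693,  0.886, -1.4  ]), np.float64(2.1467841321570136e-06))
```

>>> drive_tool([
  [4, -3, 0, 0, 0, 0, 0],
  [8, -6, 0, 0, 0, 0, 0],
  [12, -8.5, 0, 0, 0, 0, 0],
  [16.5, -11.5, 0, 0, 0, 0, 0],
])

```text
clock: 9.05
tcp_pos: [0.5335, -0.3931, 0.0634]
orientation: [-1.731, -0.176, -1.317]
contact_force: [-0.5, 0.0, -5.0]
grip_width: -0.0001
```

```bash
python3 st.py "[-.024,-.03,.06]" "(35,-12)"; python3 - <<'E'
from h import *
from bench import r
c=cams(r,("top",))
cv2.imwrite("pics/t6z.png",cv2.resize(c["top"]["frame"][160:260,290:440],(795,530),interpolation=cv2.INTER_CUBIC))
E
```

```text
9.05 q [ 0.527  0.649 -0.151  2.344  2.684  0.855 -1.387] H [-0.024 -0.03   0.063] F [-0.457  0.046 -4.974]
cmd [-3.   1.7 -0.5  0.2 -0.1  0. ] norms 3.4842502780368694 0.223606797749979
pred (array([ 0.527,  0.665, -0.158,  2.361,  2.692,  0.886, -1.399]), np.float64(3.133556784060696e-06))
```

View pics/t6z.png

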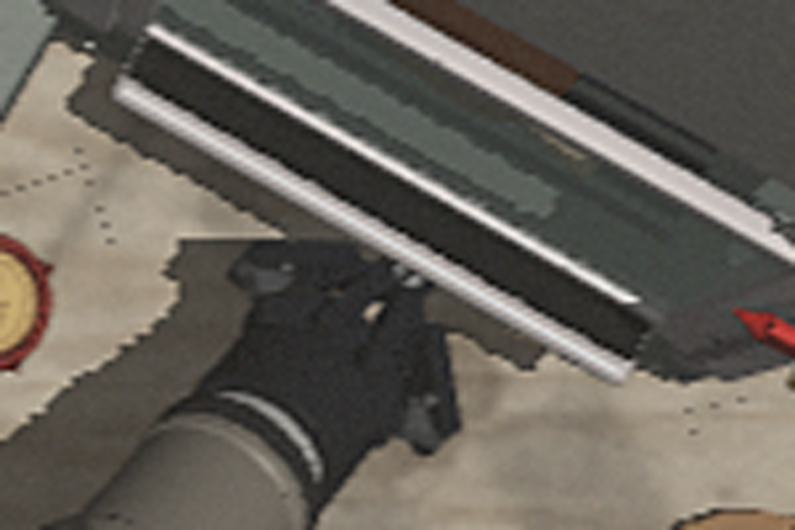

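Force is 5 N, purely vertical: the fingers bear on the underside and the knuckles are clear of the lip. Pushing up gently.

>>> drive_tool([
  [8, -6, 0, 0, 0, 0, 0],
  [17, -12, 0, 0, 0, 0, 0],
  [25, -17.5, 0, 0, 0, 0, 0],
  [33, -23, 0, 0, 0, 0, 0],
  [41, -29, 0, 0, 0, 0, 0],
])

```text
clock: 9.6
tcp_pos: [0.5324, -0.3926, 0.1147]
orientation: [-1.731, -0.176, -1.316]
contact_force: [-3.7, 2.1, -3.5]
grip_width: -0.0004
```

```bash
python3 st.py "[-.024,-.03,.15]" "(35,-12)"; python3 - <<'E'
from h import *
from bench import r
c=cams(r,("top","side"))
cv2.imwrite("pics/t7z.png",cv2.resize(c["top"]["frame"][160:260,290:440],(795,530),interpolation=cv2.INTER_CUBIC))
cv2.imwrite("pics/s7z.png",cv2.resize(c["side"]["frame"][100:200,250:400],(795,530),interpolation=cv2.INTER_CUBIC))
E
```

```text
9.6 q [ 0.511  0.518 -0.134  2.351  2.63   0.736 -1.335] H [-0.025 -0.03   0.115] F [-3.693  2.051 -3.518]
cmd [ 29.4 -19.6  -0.1   0.2  -0.1  -0. ] norms 35.33454400441585 0.223606797749979
pred (array([ 0.497,  0.434, -0.122,  2.363,  2.591,  0.669, -1.297]), np.float64(9.588715414274288e-06))
```

View pics/t7z.png

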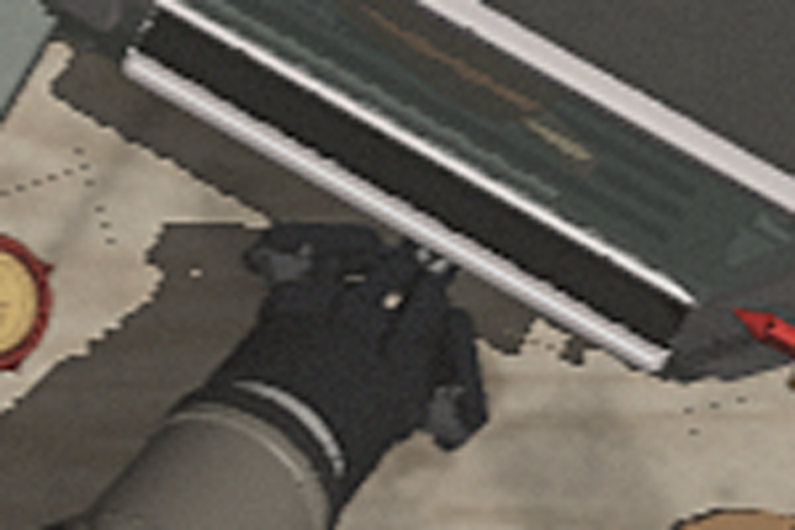

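View pics/s7z.png

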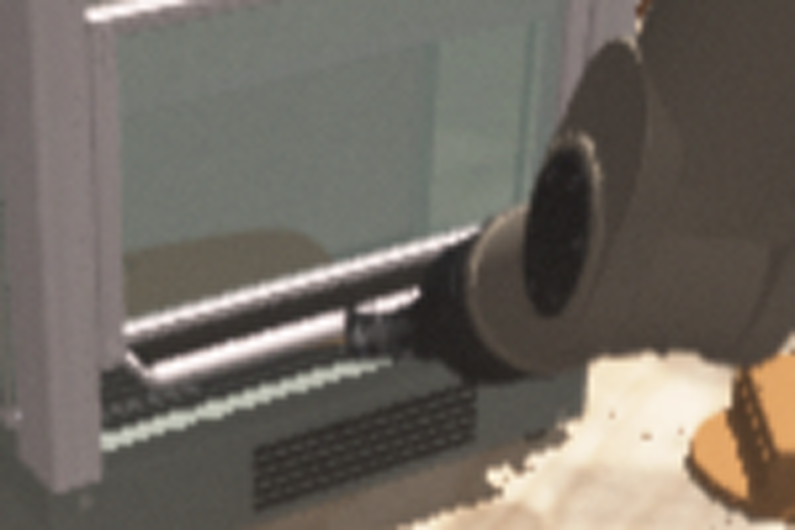

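```bash
cat > lz.py <<'E'
from h import *
import pickle,sys
c=pickle.load(open("c0.pkl","rb"));s,t=c["side"],c["top"]
for z in (.091,.12,.13,.14,.21,.2117): print(z,"L side",proj(s,W([-.035,.135,z]))[0],"top",proj(t,W([-.035,.135,z]))[0],"R side",proj(s,W([-.035,-.135,z]))[0],"top",proj(t,W([-.035,-.135,z]))[0])
print(tri([(s,(277.5,170.4)),(t,(313.8,171.3))]))
print(tri([(s,(278.6,187.6)),(t,(312.4,176.3))]))
E
python3 lz.py
```

```text
0.091 L side [278.1723 188.199 ] top [312.024  174.8461] R side [357.8999 164.6243] top [407.4724 231.2391]
0.12 L side [277.9854 179.199 ] top [313.018 172.071] R side [358.8218 156.0151] top [411.2215 230.0256]
0.13 L side [277.9197 176.033 ] top [313.3739 171.0776] R side [359.1455 152.9914] top [412.5646 229.5909]
0.14 L side [277.8533 172.8341] top [313.7367 170.0645] R side [359.4724 149.9387] top [413.9347 229.1474]
0.21 L side [277.3685 149.4769] top [316.4927 162.3704] R side [361.8509 127.7257] top [424.3583 225.7736]
0.2117 L side [277.3562 148.8877] top [316.5648 162.1693] R side [361.9107 127.1671] top [424.6311 225.6853]
(array([ 0.6061, -0.2447,  0.1487]), [np.float64(2.4), np.float64(2.4)])
(array([ 0.606 , -0.2465,  0.0935]), [np.float64(1.4), np.float64(1.4)])
```

>>> drive_tool([
  [9, -6, 1, 0, 0, 0, 0],
  [18, -12, 1, 0, 0, 0, 0],
  [27, -18.5, 1, 0, 0, 0, 0],
  [35, -24, 1, 0, 0, 0, 0],
  [43, -29.5, 1, 0, 0, 0, 0],
])

```text
clock: 10.2
tcp_pos: [0.5335, -0.3931, 0.1691]
orientation: [-1.731, -0.178, -1.32]
contact_force: [-5.2, -0.5, -3.8]
grip_width: 0.0002
```

>>> drive_tool([
  [0, 0, 0, 0, 0, 0, 0],
])

```text
clock: 10.3
tcp_pos: [0.5342, -0.3936, 0.1714]
orientation: [-1.731, -0.181, -1.323]
contact_force: [-2.1, 1.1, -1.9]
grip_width: -0.0003
```

```bash
python3 st.py "[-.024,-.03,.178]" "(35,-12)"; python3 - <<'E'
from h import *
from bench import r
c=cams(r,("top","side","wrist"))
cv2.imwrite("pics/t8z.png",cv2.resize(c["top"]["frame"][160:260,290:440],(795,530),interpolation=cv2.INTER_CUBIC))
cv2.imwrite("pics/s8z.png",cv2.resize(c["side"]["frame"][100:200,250:400],(795,530),interpolation=cv2.INTER_CUBIC))
cv2.imwrite("pics/w8.png",c["wrist"]["frame"])
E
```

```text
10.3 q [ 0.482  0.385 -0.1    2.338  2.55   0.608 -1.252] H [-0.023 -0.03   0.171] F [-2.128  1.118 -1.862]
cmd [ 4.8 -4.7 -0.6  0.2 -0.2  0.4] norms 6.7446274915669 0.48989794855663565
pred (array([ 0.479,  0.366, -0.101,  2.355,  2.545,  0.598, -1.247]), np.float64(1.3712454705999537e-06))
```

View pics/t8z.png

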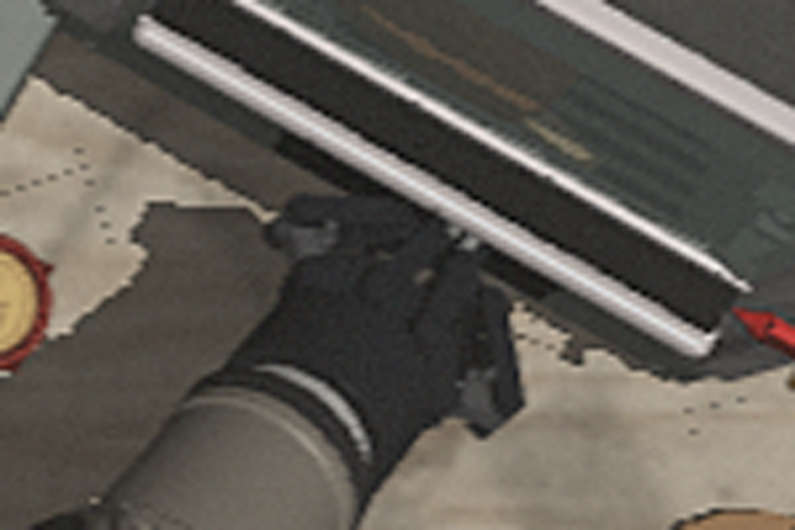

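View pics/s8z.png

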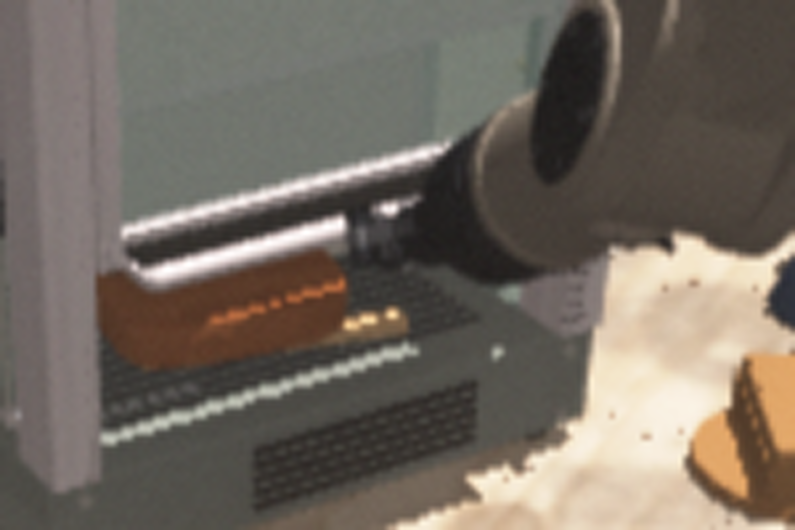

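View pics/w8.png

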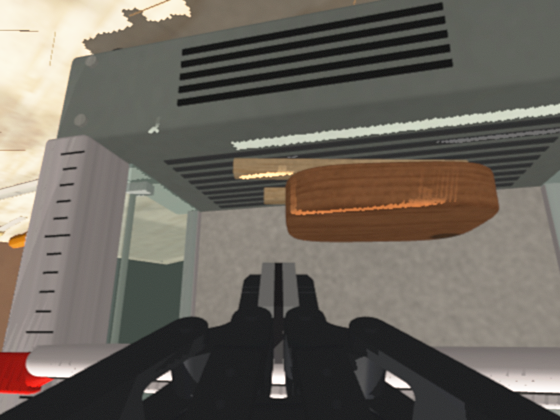

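>>> drive_tool([
  [3, -2, 0, 0, 0, 0, 0],
  [6, -4, 0, 0, 0, 0, 0],
  [6, -4, 0, 0, 0, 0, 0],
  [6, -4, 0, 0, 0, 0, 0],
])

```text
clock: 10.85
tcp_pos: [0.535, -0.3935, 0.1781]
orientation: [-1.731, -0.182, -1.323]
contact_force: [-1.9, 1.8, -0.7]
grip_width: 0.0002
```

```bash
python3 st.py "[-.024,-.03,.178]" "(35,-12)"; python3 - <<'E'
from h import *
from bench import r
import pickle
c=cams(r,("top","side","wrist"));pickle.dump(c,open("c9.pkl","wb"))
cv2.imwrite("pics/t9z.png",cv2.resize(c["top"]["frame"][190:250,380:470],(795,530),interpolation=cv2.INTER_CUBIC))
cv2.imwrite("pics/s9z.png",cv2.resize(c["side"]["frame"][130:170,260:320],(795,530),interpolation=cv2.INTER_CUBIC))
cv2.imwrite("pics/w9.png",c["wrist"]["frame"])
E
```

```text
10.85 q [ 0.477  0.37  -0.095  2.335  2.538  0.592 -1.239] H [-0.022 -0.029  0.178] F [-1.86   1.81  -0.722]
cmd [-1.1 -1.4 -1.2  0.2 -0.1  0.4] norms 2.1470910553583886 0.45825756949558405
pred (array([ 0.479,  0.366, -0.101,  2.355,  2.545,  0.598, -1.247]), np.float64(1.8010643775557568e-06))
```

View pics/t9z.png

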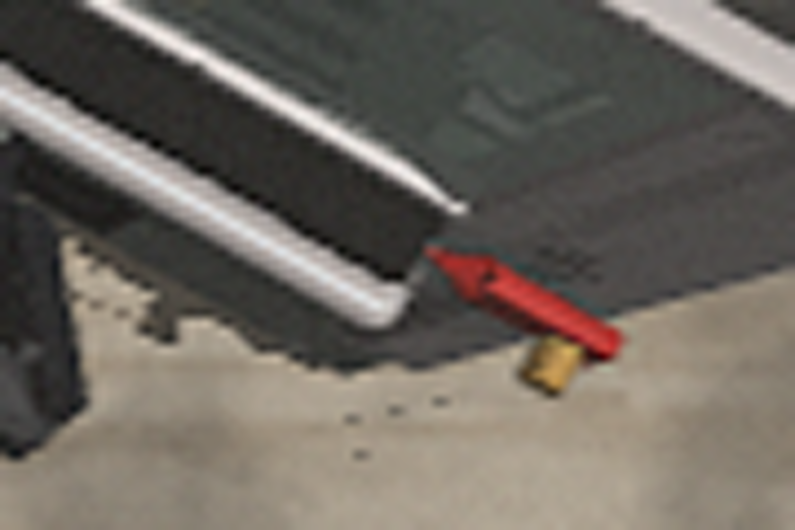

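View pics/s9z.png

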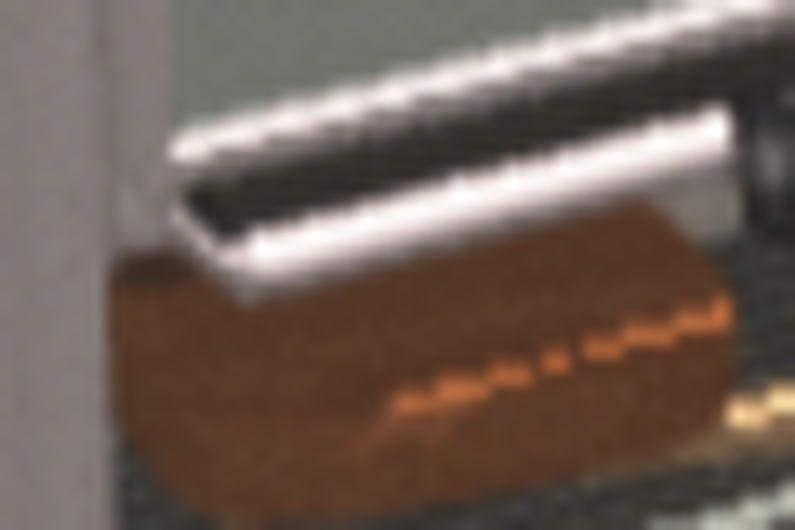

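View pics/w9.png

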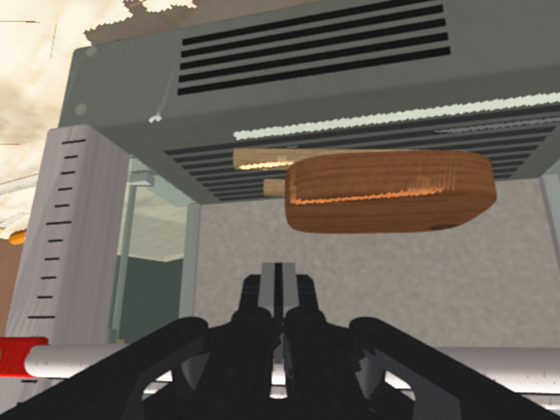

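```bash
python3 - <<'E'
from h import *
import pickle
c=pickle.load(open("c9.pkl","rb"));w=c["wrist"]
print("marker tip pred",proj(w,W([-.016,-.135,.2117])))
for z in (.206,.2117,.217):
    print(z,"front",proj(w,W([-.035,-.12,z]))[0],"bottom",proj(w,W([-.029,-.12,z-.006]))[0],"top",proj(w,W([-.029,-.12,z+.006]))[0])
cv2.imwrite("pics/w9z.png",cv2.resize(w["frame"][320:420,0:150],(795,530),interpolation=cv2.INTER_CUBIC))
E
```

```text
marker tip pred [[ 61.5506 362.2509]]
0.206 front [ 60.5431 351.7594] bottom [ 73.3375 336.3976] top [ 68.6831 365.9864]
0.2117 front [ 58.1093 366.4895] bottom [ 71.1529 350.2857] top [ 66.3969 380.5197]
0.217 front [ 55.7968 380.486 ] bottom [ 69.0791 363.4691] top [ 64.2257 394.3222]
```

View pics/w9z.png

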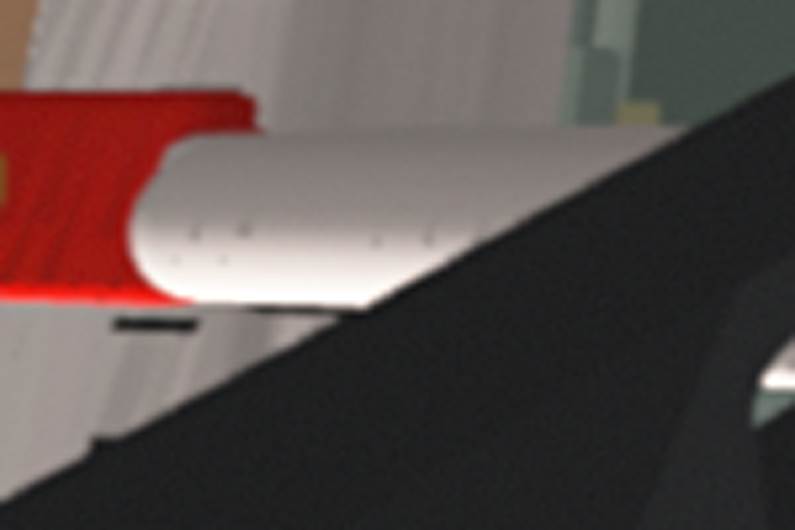

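Wrist zoom: the lip end spans rows 344–377 (centre 361) and the red marker body 337–376 (centre 356). With their difference in depth that puts the lip within about 1 mm of the marker; the side and top views give lip z ≈ 0.210–0.212 against marker 0.2117. Lowering the fingers straight down off the lip.

>>> drive_tool([
  [-4, 3, 0, 0, 0, 0, 0],
  [-10, 7, 0, 0, 0, 0, 0],
  [-16, 11.5, 0, 0, 0, 0, 0],
  [-16, 11.5, 0, 0, 0, 0, 0],
])

```text
clock: 11.4
tcp_pos: [0.5351, -0.3937, 0.1567]
orientation: [-1.731, -0.18, -1.321]
contact_force: [0.2, -0.5, -0.4]
grip_width: -0.0003
```

```bash
python3 st.py "[-.065,-.03,.155]" "(35,-12)"
```

```text
11.4 q [ 0.491  0.42  -0.11   2.34   2.573  0.641 -1.276] H [-0.022 -0.029  0.157] F [ 0.22  -0.501 -0.429]
cmd [-25.3 -33.5  -9.9   0.2  -0.1   0.3] norms 43.13177483016436 0.37416573867739417
pred (array([ 1.091,  0.504, -0.823,  2.41 ,  2.381,  0.846, -0.926]), np.float64(0.0008666834699149769))
```

>>> drive_tool([
  [-5, -7, -2, 0, 0, 0, 0],
  [-10, -14, -4, 0, 0, 0, 0],
  [-15, -20, -6, 0, 0, 0, 0],
  [-19, -26, -8, 0, 0, 0, 0],
  [-19, -26, -8, 0, 0, 0, 0],
])

```text
clock: 11.9
tcp_pos: [0.505, -0.3768, 0.1557]
orientation: [-1.731, -0.179, -1.32]
contact_force: [0.3, -0.3, 0.1]
grip_width: 0.0002
```

```bash
python3 st.py "[-.085,-.01,.15]" "(40,-35)"
```

```text
11.9 q [ 0.503  0.39  -0.136  2.414  2.582  0.682 -1.298] H [-0.056 -0.03   0.156] F [ 0.309 -0.293  0.071]
cmd [-23.  -23.3  13.9 -18.1  13.8   5.2] norms 35.56824426366868 23.347162568500696
pred (array([ 0.301,  0.395, -0.213,  2.323,  1.711,  0.807, -0.985]), np.float64(8.707604206464553e-05))
```

>>> drive_tool([
  [-8, -8, 5, -2, 1.5, 0.6, 0],
  [-16, -16, 10, -7, 5.5, 2, 0],
  [-23, -23, 14, -12.5, 9.5, 3.6, 0],
  [-23, -23, 14, -18, 13.8, 5.2, 0],
  [-23, -23, 14, -18, 13.8, 5.2, 0],
])

```text
clock: 12.4
tcp_pos: [0.4936, -0.3429, 0.1506]
orientation: [-1.79, 0.254, -1.538]
contact_force: [0.7, -0.7, -0.8]
grip_width: 0.0002
```

```bash
python3 st.py "[-.16,0.02,.26]" "(60,-50)"
```

```text
12.4 q [ 0.194  0.386 -0.074  2.316  1.708  0.746 -0.985] H [-0.084 -0.007  0.151] F [ 0.681 -0.691 -0.754]
cmd [  33.6 -130.3  -21.    -9.8   11.5   19.8] norms 136.1912258554126 24.906424873915565
pred (array([ 0.286,  0.102, -0.176,  2.115,  0.687,  0.903, -0.164]), np.float64(9.995481630166487e-05))
```

>>> drive_tool([
  [7, -26, -4, -2, 2.3, 4, 0],
  [13, -52, -8, -4, 4.6, 8, 0],
  [20, -78, -12, -6, 7, 12, 0],
  [27, -104, -17, -8, 9, 16, 0],
  [34, -130, -21, -10, 11.5, 20, 0],
])

```text
clock: 12.9
tcp_pos: [0.4427, -0.279, 0.2619]
orientation: [-1.61, 0.78, -1.473]
contact_force: [0.7, -0.7, 0.0]
grip_width: 0.0
```

>>> drive_tool([
  [0, 0, 0, 0, 0, 0, 0],
  [0, 0, 0, 0, 0, 0, 0],
])

```text
clock: 13.1
tcp_pos: [0.4432, -0.2795, 0.2629]
orientation: [-1.609, 0.778, -1.476]
contact_force: [0.0, -0.2, -1.3]
grip_width: 0.0002
```

```bash
python3 - <<'E'
from h import *
from bench import r
import pickle
o=r.get_obs();print(o["clock"],o["joints"],H(o["tcp_pos"]),o["contact_force"])
c=cams(r);pickle.dump(c,open("c10.pkl","wb"))
cv2.imwrite("pics/t10.png",c["top"]["frame"]);cv2.imwrite("pics/s10.png",cv2.resize(c["side"]["frame"][100:250,210:400],None,fx=4,fy=4,interpolation=cv2.INTER_CUBIC))
c0=pickle.load(open("c0.pkl","rb"))
for n in("side","top"):
    d=cv2.absdiff(c[n]["frame"],c0[n]["frame"]).max(2);cv2.imwrite(f"pics/d_{n}.png",d)
E
```

```text
13.1 [ 0.2442  0.0975 -0.1169  2.106   0.6689  0.901  -0.1359] [-0.1597  0.0208  0.2629] [ 0.017  -0.1835 -1.2909]
```

View pics/t10.png

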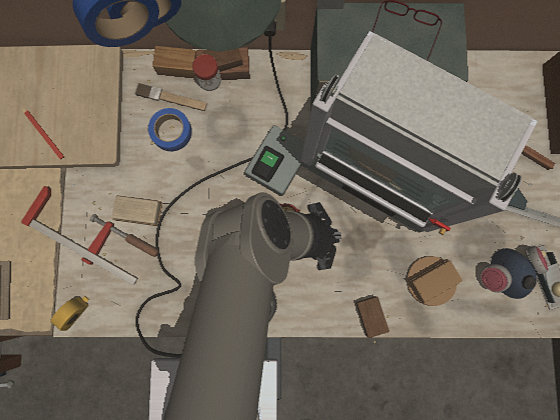

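View pics/s10.png

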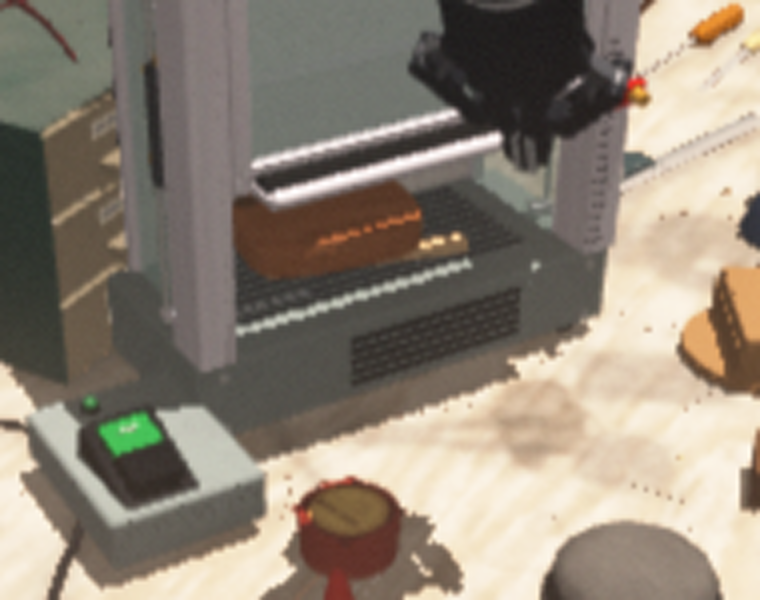

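```bash
python3 - <<'E'
from h import *
import pickle
a=pickle.load(open("c0.pkl","rb"));b=pickle.load(open("c10.pkl","rb"))
g=H(np.r_[.6536,-.1375,.08])
def face(sl):  # pivot axis at x=g-.018, green quad corners; face sits on plane through pivot top
    out=[];zp=.08-.018*np.tan(.46)
    for u,v in((.0025,.018),(.0335,.018),(.0335,-.018),(.0025,-.018)):
        out.append(W([g[0]-.018+u*np.cos(sl),g[1]+v,zp+u*np.sin(sl)]))
    return np.array(out)
for n in("side","top"):
    for nm,c,sl in(("before",a,.46),("after",b,.14)):
        hsv=cv2.cvtColor(c[n]["frame"],cv2.COLOR_BGR2HSV);m=cv2.inRange(hsv,(45,90,60),(85,255,255))
        k,l,st,ce=cv2.connectedComponentsWithStats(m);i=1+np.argmax(st[1:,4])
        q=proj(c[n],face(sl));print(n,nm,"meas area",st[i,4],"cen",ce[i],st[i,:4],"pred area",cv2.contourArea(q.astype(np.float32)),"cen",q.mean(0))
for nm,uv in(("tin",None),):
    pass
for n in("side","top"):
  for nm,c in(("before",a),("after",b)):
    hsv=cv2.cvtColor(c[n]["frame"],cv2.COLOR_BGR2HSV);m=cv2.inRange(hsv,(0,130,60),(9,255,255))
    k,l,st,ce=cv2.connectedComponentsWithStats(m)
    print(n,nm,[(ce[i].round(1).tolist(),int(st[i,4])) for i in range(1,k) if st[i,4]>25])
E
```

```text
side before meas area 141 cen [242.1206 207.156 ] [234 201  17  13] pred area 136.11272528360132 cen [242.8453 207.1298]
side after meas area 117 cen [242.0342 208.0342] [234 203  17  11] pred area 106.90283660590649 cen [242.7351 208.5049]
top before meas area 164 cen [268.8232 158.8415] [261 151  17  17] pred area 169.74553514225408 cen [267.9251 159.162 ]
top after meas area 162 cen [269.0309 158.716 ] [260 151  19  16] pred area 172.35146533325315 cen [268.3059 159.2095]
side before [([156.5, 4.0], 41), ([363.6, 123.1], 61), ([128.4, 211.9], 397), ([295.8, 242.6], 426), ([195.1, 384.0], 499), ([34.0, 376.7], 477), ([209.9, 414.9], 111), ([80.1, 417.2], 59)]
side after [([128.4, 211.9], 400), ([295.4, 244.1], 409), ([195.1, 383.9], 497), ([33.9, 376.7], 476), ([209.9, 414.9], 111), ([80.1, 417.2], 59)]
top before [([204.8, 66.1], 463), ([43.8, 134.5], 275), ([35.7, 206.2], 364), ([285.7, 216.6], 140), ([438.9, 223.4], 83), ([99.9, 238.6], 280), ([212.5, 251.2], 80), ([86.2, 260.9], 29)]
top after [([204.8, 66.2], 477), ([43.8, 134.5], 275), ([35.7, 206.1], 366), ([439.1, 223.6], 85), ([100.0, 238.6], 286), ([86.2, 260.9], 29)]
```

Marker, tin and bottle look unmoved. The rocker's image change is a bit below what I'd predict for 0.32 rad (side-view centroid +0.9 px against 1.4). The first press may have been partly borne by the bezel, so with time in hand I'll press again, jaws aligned and the footprint wholly on the green half.

```bash
cat > t7.py <<'E'
from ik import *
from h import cmd
from bench import r
np.set_printoptions(precision=2,suppress=True)
o=r.get_obs()
for rj in (0,180):
    q=np.array(o["joints"]);T=tgt(90,0,rj);c=cmd(o,W([-.12,.20,.25]),T.as_matrix());print(rj,c,np.linalg.norm(c[3:]))
    R0=R.from_rotvec(o["orientation"])
    for s in (.25,.5,.75,1):
        q,e=solve(o["tcp_pos"]+s*(W([-.12,.20,.25])-o["tcp_pos"]),R0*R.from_rotvec(s*c[3:],degrees=True),q,3e-3);print(q,round(e,4))
    q,e=solve(W([-.056,.2514,.1]),T,q,3e-3);print("press",q,round(e,4))
E
python3 t7.py
```

```text
0 [-101.8  -46.4  146.7   13.1  -48.9   27.6] 57.65917099646855
[ 0.27  0.12 -0.15  2.04  0.5   0.89  0.2 ] 0.0
[ 0.32  0.17 -0.2   1.96  0.34  0.92  0.53] 0.0
[ 0.37  0.25 -0.27  1.85  0.21  0.99  0.82] 0.0
[ 0.41  0.34 -0.33  1.73  0.12  1.09  1.06] 0.0
press [ 0.31  0.61 -0.28  1.67  0.21  0.89  0.97] 0.0
180 [-101.8  -46.4  146.7  -33.3  126.4   15.9] 131.6763456358051
[ 0.17  0.21 -0.09  1.95  0.51  1.07 -0.62] 0.0
[ 0.13  0.28 -0.03  1.82  0.33  1.16 -1.05] 0.0
[ 0.11  0.32  0.02  1.75  0.14  1.16 -1.48] 0.0
[ 0.08  0.32  0.08  1.75 -0.03  1.07 -1.94] 0.0
press [ 0.07  0.6   0.07  1.69 -0.05  0.86 -1.96] 0.0
```

>>> drive_tool([
  [-14, -7, 21, 1.8, -7, 3.9, 0],
  [-28, -14, 42, 3.7, -14, 7.9, 0],
  [-43, -20, 63, 5.6, -21, 11.8, 0],
  [-58, -27, 84, 7.5, -28, 15.8, 0],
  [-73, -33, 105, 9.4, -35, 19.7, 0],
])

```text
clock: 13.75
tcp_pos: [0.5334, -0.1836, 0.2513]
orientation: [-1.581, 0.529, -0.709]
contact_force: [0.3, -0.5, 0.5]
grip_width: 0.0002
```

```bash
cat > st2.py <<'E'
from ik import *
from h import cmd
from bench import r
import sys
np.set_printoptions(precision=3,suppress=True)
o=r.get_obs();print(o["clock"],"q",o["joints"],"H",H(o["tcp_pos"]),"F",o["contact_force"])
print(cmd(o,W(eval(sys.argv[1])),tgt(90,0,0).as_matrix()))
E
python3 st2.py "[-.12,.2,.25]";python3 st2.py "[-.056,.2514,.11]"
```

```text
13.75 q [ 0.337  0.236 -0.22   1.868  0.213  0.972  0.8  ] H [-0.132  0.15   0.251] F [ 0.346 -0.473  0.475]
[ -0.   -1.2  52.    3.8 -13.6   7.7]
13.75 q [ 0.337  0.236 -0.22   1.868  0.213  0.972  0.8  ] H [-0.132  0.15   0.251] F [ 0.346 -0.473  0.475]
[ 30.3 141.1 123.9   3.8 -13.6   7.7]
```

>>> drive_tool([
  [0, 0, 26, 1.9, -6.8, 3.8, 0],
  [0, 0, 52, 3.8, -13.6, 7.7, 0],
  [10, 40, 85, 3.8, -13.6, 7.7, 0],
  [25, 85, 115, 3.8, -13.6, 7.7, 0],
  [30, 120, 124, 3.8, -13.6, 7.7, 0],
])

```text
clock: 14.25
tcp_pos: [0.6515, -0.1312, 0.1277]
orientation: [-1.527, 0.426, -0.424]
contact_force: [0.4, 0.5, -0.2]
grip_width: -0.0001
```

>>> drive_tool([
  [0, 0, 0, 0, 0, 0, 0],
])

```text
clock: 14.35
tcp_pos: [0.6481, -0.1302, 0.1193]
orientation: [-1.529, 0.435, -0.413]
contact_force: [-0.9, 0.6, -0.6]
grip_width: 0.0001
```

```bash
python3 st2.py "[-.056,.2514,.085]"
```

```text
14.35 q [ 0.288  0.588 -0.26   1.659  0.175  0.931  0.994] H [-0.062  0.255  0.119] F [-0.898  0.606 -0.634]
[ 6.2 34.2 -3.1  0.2  0.2 -0.8]
```

>>> drive_tool([
  [6, 12, -3, 0, 0, -0.8, 0],
  [6, 25, -3, 0, 0, -0.8, 0],
  [6, 34, -3, 0, 0, -0.8, 0],
  [6, 40, -3, 0, 0, -0.8, 0],
  [6, 43, -3, 0, 0, -0.8, 0],
])

```text
clock: 14.85
tcp_pos: [0.651, -0.1358, 0.0764]
orientation: [-1.533, 0.424, -0.424]
contact_force: [0.4, 0.1, 0.6]
grip_width: 0.0001
```

>>> drive_tool([
  [0, 2, 0, 0, 0, 0, 0],
  [0, 2, 0, 0, 0, 0, 0],
])

```text
clock: 15.05
tcp_pos: [0.6512, -0.1357, 0.0752]
orientation: [-1.533, 0.423, -0.425]
contact_force: [-0.9, -0.9, 0.9]
grip_width: -0.0001
```

>>> drive_tool([
  [0, 2, 0, 0, 0, 0, 0],
  [0, 2, 0, 0, 0, 0, 0],
])

```text
clock: 15.25
tcp_pos: [0.6513, -0.1358, 0.0748]
orientation: [-1.533, 0.423, -0.425]
contact_force: [-4.6, 0.7, 9.5]
grip_width: -0.0002
```

```bash
python3 st2.py "[-.056,.2514,.075]"
```

```text
15.25 q [ 0.283  0.64  -0.245  1.685  0.202  0.841  0.979] H [-0.056  0.252  0.075] F [-4.602  0.669  9.531]
[ 0.1 -0.2 -0.1  0.2  0.2  0.1]
```

>>> drive_tool([
  [0, 3, 0, 0, 0, 0, 0],
  [0, 4, 0, 0, 0, 0, 0],
])

```text
clock: 15.45
tcp_pos: [0.6515, -0.1358, 0.0743]
orientation: [-1.534, 0.423, -0.426]
contact_force: [-11.3, 2.3, 28.0]
grip_width: 0.0003
```

>>> drive_tool([
  [0, -20, 0, 0, 0, 0, 0],
  [0, -60, 0, 0, 0, 0, 0],
  [-40, -90, 0, 0, 0, 0, 0],
  [-80, -120, 0, 0, 0, 0, 0],
  [-110, -150, 0, 0, 0, 0, 0],
])

```text
clock: 15.95
tcp_pos: [0.5554, -0.077, 0.2253]
orientation: [-1.534, 0.422, -0.425]
contact_force: [1.2, 0.5, 0.6]
grip_width: -0.0001
```

>>> drive_tool([
  [0, -40, 0, 0, 0, 0, 0],
  [0, -60, 0, 0, 0, 0, 0],
  [0, -60, 0, 0, 0, 0, 0],
])

```text
clock: 16.25
tcp_pos: [0.5573, -0.0765, 0.2897]
orientation: [-1.533, 0.416, -0.431]
contact_force: [-0.1, -0.7, -0.3]
grip_width: -0.0001
```

```bash
python3 - <<'E'
from h import *
from bench import r
import pickle
o=r.get_obs();print(o["clock"],o["qvel"],H(o["tcp_pos"]),o["contact_force"])
c=cams(r);pickle.dump(c,open("c11.pkl","wb"));a=pickle.load(open("c0.pkl","rb"))
cv2.imwrite("pics/t11.png",c["top"]["frame"]);cv2.imwrite("pics/s11.png",cv2.resize(c["side"]["frame"][100:250,210:400],None,fx=4,fy=4,interpolation=cv2.INTER_CUBIC))
for n in("side","top"):
    hsv=cv2.cvtColor(c[n]["frame"],cv2.COLOR_BGR2HSV);m=cv2.inRange(hsv,(45,90,60),(85,255,255))
    k,l,st,ce=cv2.connectedComponentsWithStats(m);i=1+np.argmax(st[1:,4]);print(n,st[i],ce[i])
E
```

```text
16.25 [-0.0017  0.0489  0.0083  0.0581  0.0056 -0.0365 -0.0062] [-0.1672  0.2535  0.2897] [-0.0895 -0.6956 -0.323 ]
side [234 203  17  11 118] [242.1017 208.0508]
top [260 151  19  16 163] [269.0123 158.6626]
```

View pics/s11.png

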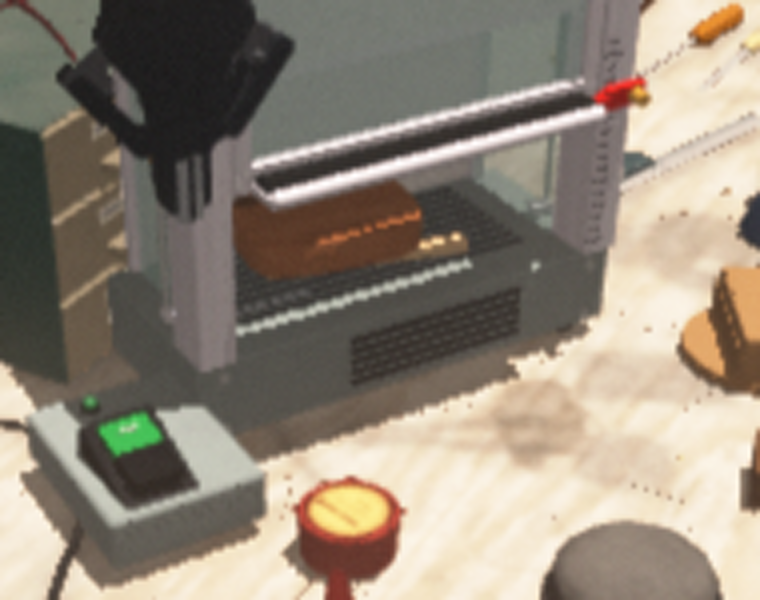

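View pics/t11.png

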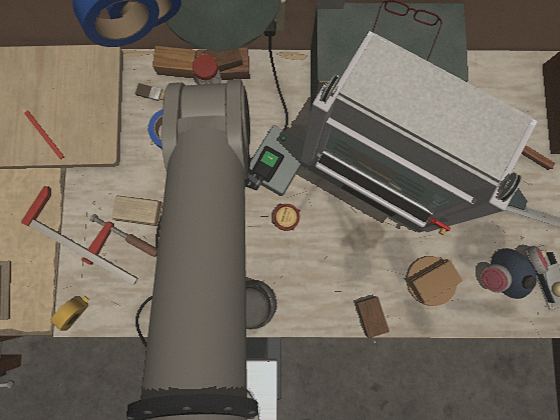

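The second press stopped hard at the same depth (28 N) and the image of the switch did not change, so it was already fully on. Last check: lip against marker, from the now unobstructed right end.

```bash
python3 - <<'E'
import pickle,cv2,numpy as np
c=pickle.load(open("c11.pkl","rb"))
a=cv2.resize(c["side"]["frame"][110:140,335:375],None,fx=10,fy=10,interpolation=cv2.INTER_CUBIC)
b=cv2.resize(c["top"]["frame"][205:235,405:445],None,fx=10,fy=10,interpolation=cv2.INTER_CUBIC)
cv2.imwrite("pics/e.png",np.hstack([a,b])[:, :800])
E
```

```text
(no output)
```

View pics/e.png

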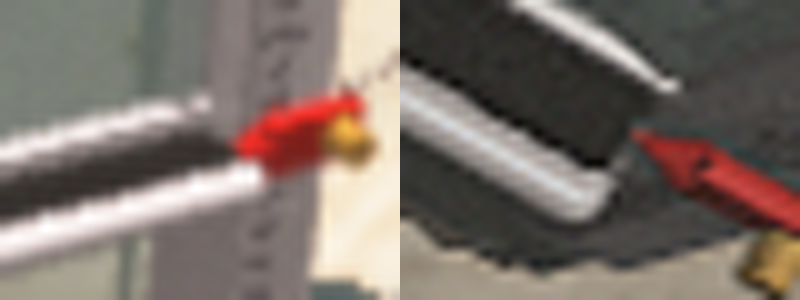

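```bash
python3 - <<'E'
from h import *
import pickle
c=pickle.load(open("c11.pkl","rb"));s,t=c["side"],c["top"]
for n,a,b in(("lip R",(360.6,127.2),(424.0,223.6)),("tip",(358.1,124.6),(427.9,217.9))):
    X,e=tri([(s,a),(t,b)]);print(n,X,H(X),e)
for z in(.206,.2117,.216): print(z,proj(s,W([-.035,-.135,z]))[0],proj(t,W([-.035,-.135,z]))[0],"tip",proj(s,W([-.016,-.135,z]))[0],proj(t,W([-.016,-.135,z]))[0])
E
```

```text
lip R [ 0.4732 -0.4766  0.211 ] [-0.0318 -0.1322  0.211 ] [np.float64(0.5), np.float64(0.5)]
tip [ 0.485  -0.485   0.2131] [-0.0175 -0.1334  0.2131] [np.float64(0.9), np.float64(0.9)]
0.206 [361.7105 129.0363] [423.7202 225.9801] tip [357.7056 126.5959] [427.8918 218.5437]
0.2117 [361.9107 127.1671] [424.6311 225.6853] tip [357.8924 124.741 ] [428.8261 218.2036]
0.216 [362.0624 125.75  ] [425.3259 225.4604] tip [358.0339 123.3348] [429.5386 217.9443]
```

Lip at 0.211 m and tip at 0.213 m agree within 2 mm, against the 8 mm allowed. The hand is clear and the arm at rest, so I'm handing in.

>>> drive_tool([
  [0, 0, 0, 0, 0, 0, 0],
  [0, 0, 0, 0, 0, 0, 0],
])

```text
clock: 16.6
tcp_pos: [0.5543, -0.0769, 0.2831]
orientation: [-1.534, 0.425, -0.423]
contact_force: [0.1, 0.0, 0.5]
grip_width: 0.0001
```

```bash
python3 - <<'E'
from bench import r
print(r.hand_in())
E
```

```text
the job is handed in; nothing more can be done
None
```

The hood is set and handed in at about 17 s of the 56 s allowed; no verdict was reported. I pressed the green half of the rocker down, then pushed the sash up from under its lip with closed fingers, lowered them off and backed the hand clear.

**Last checks:**
- **Sash:** Triangulated from the side and top views, the lip edge is at z = 0.211 m and the marker tip at 0.213 m. That is about 2 mm apart against the 8 mm allowed. The sash held its height after the fingers left.
- **Rocker:** Both presses met a hard stop, at 18 N and 28 N, at the depth expected for fully on. After the first press its image had changed slightly less than my prediction for 0.32 rad. I pressed again with the fingertips wholly on the green half, and nothing moved further.
- **Other things:** The tin, bottle, sanding block and marker look unmoved in the pictures; I did not measure the sanding block or the bottle after the moves. The hand was clear and the contact force near zero.

**What went wrong:** my first try at getting under the lip was yawed too far. A knuckle of the gripper touched the lip's front edge at about 12 N, well under the 40 N limit. I backed off and went in straighter.

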